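# Pack the blue change-part set of a dough extruder

## Task

The washed parts of two dough-extruder sets lie mixed on the perforated sheet: pack the four blue ones in the grey kit tray, wherever their holders stand in it today - the die ring flat at the bottom of the spindle with the ring nut on top of it, the nozzle upright in the steel cup with its flange down, and the feed worm lying centred in the two white saddles, either way round. Lower each part into place rather than dropping it, and leave the red nozzle, the red die ring and the grease tub where they are.

Things in the scene. Friction and masses are not known exactly. Their poses are not given: they have to be found in the camera images.
- blue_die: Blue die ring: blue plastic ring with a thin steel liner round its bore, outer diameter 56, bore 32, 18 mm high, 0.05 kg, lying flat. Origin: centre of its underside, z up. The six parts start in any order on the perforated sheet (top 4 mm above the bench, edge lip 9 mm), about 120 to 130 mm apart.
- blue_nut: Blue-marked ring nut: steel ring with dark notches round its edge and a blue band on its top face, outer diameter 62, bore 32, 20 mm high, 0.2 kg, lying flat on the sheet. Origin: centre of its underside, z up.
- blue_nozzle: Blue-marked nozzle: steel, standing on a flange 48 mm wide and 10 mm high with a blue band; above it a cone and, from 28 to 60 mm height, a straight tube of 28 mm diameter with a blue collar at the top. 60 mm high in all, 0.18 kg. Origin: centre of its underside, z up.
- blue_worm: Feed worm: steel screw, diameter 32, lying on its side, x axis along it within 0.45 rad of world x. Blue hex head (32 across flats, 18 long) at its -x end, 17 mm journal at its +x end; 116 mm long, 0.28 kg. Origin: on the axis at mid-length, 16 mm above what it lies on. Starts on a flat of the head, may roll if pushed. Grip it across the screw near the origin, like a smooth bar.
- red_nozzle: Red-marked nozzle of the other set: shape and size as the blue one, but red band and collar. Stays on the sheet. Origin: centre of its underside.
- red_die: Red die ring of the other set: shape and size as the blue one, but red. Stays on the sheet. Origin: centre of its underside.
- spindle: Fixed holder for die ring and nut: upright 14 mm steel post on a round base (diameter 52, 8 high) that the rings rest on; post top, tapered, 60 mm above the origin. Origin: centre of the underside, on the tray floor 4 mm above the bench. Spindle, cup and rack stand in a row along y, 120 mm apart, in any order, in the grey kit tray (210 by 380, rim 22 mm above the bench).
- cup: Fixed holder for the nozzle: round steel cup, outer diameter 74, inner 68, rim 25 mm and inner floor 4 mm above its origin. Origin: centre of its underside, on the tray floor 4 mm above the bench.
- rack: Fixed holder for the worm: white plate 130 by 50 by 6 mm with two saddles 16 mm thick, 37 mm either side of the origin along x. Saddle floors 18 mm above the origin, 54 mm wide between lips that rise to 34 mm; 58 mm free between them for fingers. Worm axis, when in: along x, 34 mm above the origin. Origin: centre of the underside, 4 mm above the bench. x within 0.2 rad of world x.
- grease_tub: Round white tub of food-safe grease with yellow cap, diameter 68, 55 mm high, on the bench beyond sheet and tray. Stays where it is. Origin: centre of its underside.

How it is judged:
At the end, for the whole second after the job is handed in: Die ring flat on the spindle base, nut directly on it (both 12 mm, 0.15 rad); nozzle upright on the cup floor (14 mm, 0.15 rad); worm in both saddles (15 mm along, 14 across, 0.25 rad); all released, at rest; red nozzle, red die, tub upright and within 25 mm of their start (horizontal distance between each of blue_die, blue_nut and spindle below 0.012 m and z of blue_die in the frame of spindle between 0.004 and 0.013 m and angle between each of blue_die, blue_nozzle's own z axis and vertical below 0.15 rad and z of blue_nut in the frame of spindle between 0.022 and 0.032 m and angle between the z axis of blue_nut and the z axis of spindle, either way round below 0.15 rad and horizontal distance between blue_nozzle and cup below 0.014 m and z of blue_nozzle in the frame of cup between 0 and 0.01 m and x of blue_worm in the frame of rack between -0.015 and 0.015 m and y of blue_worm in the frame of rack between -0.014 and 0.014 m and z of blue_worm in the frame of rack between 0.028 and 0.04 m and angle between the x axis of blue_worm and the x axis of rack, either way round below 0.25 rad and linear speed of each of blue_nozzle, blue_die, blue_nut, blue_worm below 0.02 m/s and angular speed of each of blue_nozzle, blue_die, blue_nut, blue_worm below 0.3 rad/s and distance of each of red_nozzle, red_die, grease_tub from where it was at the start of the episode below 0.025 m and angle between each of red_nozzle, red_die, grease_tub's own z axis and vertical below 0.2 rad); the robot touches nothing.
It fails at once if the red nozzle is pushed more than 25 mm from its place or tipped (distance of red_nozzle from where it was at the start of the episode above 0.025 m or angle between red_nozzle's own z axis and vertical above 0.3 rad).
It fails at once if the red die is pushed more than 25 mm from its place or tipped (distance of red_die from where it was at the start of the episode above 0.025 m or angle between red_die's own z axis and vertical above 0.3 rad).
It fails at once if the grease tub is pushed more than 25 mm from its place or tipped (distance of grease_tub from where it was at the start of the episode above 0.025 m or angle between grease_tub's own z axis and vertical above 0.3 rad).
It fails at once if a blue part is dropped (falls, clear of the fingers, faster than 0.7 m/s, as from about 25 mm) ((linear speed of blue_nozzle above 0.7 m/s and contact force between the fingers and blue_nozzle below 0.05 N) or (linear speed of blue_die above 0.7 m/s and contact force between the fingers and blue_die below 0.05 N) or (linear speed of blue_nut above 0.7 m/s and contact force between the fingers and blue_nut below 0.05 N) or (linear speed of blue_worm above 0.7 m/s and contact force between the fingers and blue_worm below 0.05 N)).
It also fails if it takes over 112 s, if anything falls off the work surface, if the arm or the gripper's body presses on something with over 40 N, if the wrist force passes 120 N, or if a joint passes its speed limit or range.

## Robot

A 6-joint arm with a two-finger parallel gripper is mounted at the origin on the work surface. World frame = base frame: x ahead of the robot, y to its left, z up, the work surface at z = 0. Lengths are in m, angles in rad, forces in N, time in s.
With the tool pointing down it reaches from about 0.4 to 0.825 m from the base axis. Payload 7 kg.
Tool frame: the origin (TCP) lies at the very end of the fingers, on their centre line; the grasp point (between the pads) lies 19 mm behind it; z points along the fingers, x is the direction in which the jaws open and shut, and the axes are right-handed (so a half turn about z gives the same grasp; the last joint's range is limited). The gripper opens to 85 mm and grips with 20 to 120 N. Pads are 22 mm wide; open, the fingers measure 114 mm over their backs; the gripper's body (76 mm by 85 mm) begins 54 mm behind the grasp point. The pads swing forward as they close: fully open they stand 13 mm farther back than shut.
Start: joints at [-0.922, 0.359, 0.012, 0, -1.224, -0.288], TCP at [0.238, -0.632, 0.231] pointing down, gripper open.
Joint ranges: [-3.07, 3.07], [-1.43, 2.12], [-1.02, 1.25], [-3.03, 1.67], [-3.05, -0], [-3.03, 3.03]. Speed limits (rad/s): [2.39, 2.39, 3.01, 3.14, 3.14, 3.14].

## Interface

Orientations are given as a rotation vector (axis times angle).
In Python, from station import state, imaging, ctrl gives the robot as it stands. The module is installed in compiled form; this text tells all that it offers.
- The arm moves only by the tool move_arm, never from a script. Its argument "motion" is a list of rows, each an object with "dp": the shift along the tool's x, y, z in cm, a list of three; "angular": the turn, a rotation vector about the tool's x, y, z in degrees, a list of three; "grip": the finger opening in cm, from 0 to 8.54. A call has 1 to 12 rows; each row is the pose to reach, as a shift and turn from the pose commanded when the call began, along the tool's axes at that moment; what a row does not reach only later rows make up. A row lasts 1/8 s, in which the tool goes at most 62.5 mm and 10.7 degrees, less where a joint would pass 70% of its speed; a pose out of reach is approached as far as the arm can. A call with a gripper value outside its range is refused whole. The fingers move at their own pace and stop on an object; the grip force is fixed at half the most. Time passes only in rows, so rows that repeat a pose let the fingers close. It gives the time, the measured TCP pose, the force and the opening at its end, in the units of the state.
- state(): the state, without advancing time (a new reading comes with each control period).
- imaging.capture(name): name is "side" or "top"; returns the picture (384x512x3 uint8, red, green, blue); there is no depth.
- imaging.camera_model(name): a dict with "fx", "fy", "cx", "cy" (pixels), "world_from_camera" (4x4, takes a point from camera to world coordinates). Camera axes: x right, y down, z forward; pixel columns grow to the right and rows downward; lengths in m; the calibration is good to about 2 mm. A picture is of the moment at which its call begins. camera_model takes no time and is no camera call.
- ctrl.sign_off(): hands the job in, once; it reports no verdict.
The state is a dict: "t": time; "joints": joint angles; "qd": joint speeds; "effort": joint torques, N m; "ee_pos": TCP position; "tcp_rot": TCP orientation; "ft_force": force on the tool from outside, world axes, zero at the start; "moment": the same for the moment, N m; "opening": finger opening in m.
Only numpy, scipy, OpenCV 4.12 (cv2) and the standard library are available. Lean on these libraries where they do the work, as an engineer would, in place of code of your own. Each camera call takes 0.05 s, during which the arm holds its last target.

## Working session

There is one attempt and no reset: what is moved stays moved. The work goes in short steps, Python scripts to look and compute and a tool call to move; the robot and the scene stay as the last step left them, time stands still between calls to the robot, and variables do not carry over. Pictures are saved under pics/ and viewed, and the job is handed in when it is done.

Besides the shell and the picture viewer there is one more tool, called after "Request:" as name(argument=value, ...), one argument or row to a line, values as JSON. move_arm: Moves the arm, as the interface text tells. Its arguments: {"type":"object","properties":{"motion":{"type":"array","items":{"type":"object","properties":{"dp":{"type":"array","items":{"type":"number"}},"angular":{"type":"array","items":{"type":"number"}},"grip":{"type":"number"}}}}},"required":["motion"]}

```bash
ls; mkdir -p pics; python3 - <<'E'
from station import state, imaging, ctrl
import cv2
print(state())
for n in("top","side"):
    im=imaging.capture(n); cv2.imwrite(f"pics/{n}0.png",im[:,:,::-1])
    m=imaging.camera_model(n); print(n,m)
E
```

```text
pics
{'t': 0.0, 'joints': array([-9.21942324e-01,  3.59406332e-01,  1.10751567e-02, -3.47163255e-04,
       -1.22407503e+00, -2.88100868e-01]), 'qd': array([ 0.0010037 , -0.00020725,  0.0017195 , -0.00072436, -0.00123337,
       -0.0005601 ]), 'effort': array([-4.64010864e-04, -5.83317411e+01,  2.93424940e+01,  6.93691045e+00,
       -5.97142585e-03, -1.65768745e-05]), 'ee_pos': array([ 0.23807609, -0.63112397,  0.23035872]), 'tcp_rot': array([-1.78621489e+00, -2.58264765e+00, -1.27468638e-03]), 'ft_force': array([-0.11643964, -0.06749206,  0.3683152 ]), 'moment': array([0.02779359, 0.0093196 , 0.05997962]), 'opening': 0.0853621412954964}
top {'fx': 419.80723274239233, 'fy': 419.80723274239233, 'cx': 256.4528447898524, 'cy': 193.49327927418355, 'world_from_camera': array([[ 0.01541003, -0.99877982,  0.04691908,  0.54213256],
       [-0.9998263 , -0.01588418, -0.00974963,  0.00827422],
       [ 0.01048301, -0.04676069, -0.99885111,  1.30590759],
       [ 0.        ,  0.        ,  0.        ,  1.        ]])}
side {'fx': 426.68062597480105, 'fy': 426.68062597480105, 'cx': 260.7399998343072, 'cy': 190.52705987912043, 'world_from_camera': array([[-0.93740177, -0.24920848,  0.24325514,  0.3559575 ],
       [-0.34803343,  0.69500998, -0.62915329,  0.68664767],
       [-0.01227441, -0.67443033, -0.73823646,  0.8257069 ],
       [ 0.        ,  0.        ,  0.        ,  1.        ]])}
```

View pics/top0.png

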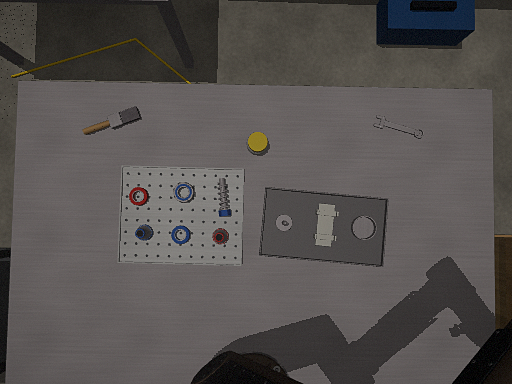

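View pics/side0.png

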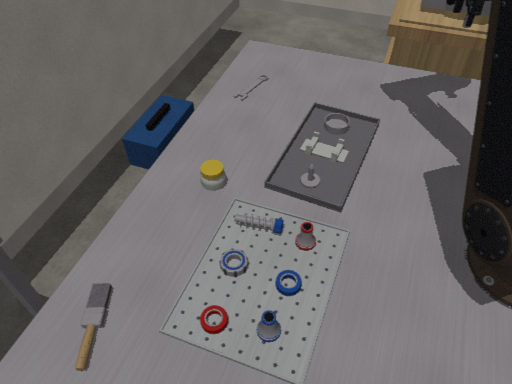

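The top view shows, on the sheet: red die (139,196), nut (184,192), worm (223,197), blue nozzle (144,232), blue die (181,235), red nozzle (220,236). In the tray: spindle (284,223), rack (325,225), cup (363,228). Next I'll enlarge these areas.

```bash
cat > h.py <<'E'
import numpy as np, cv2
from station import state, imaging
def crop(name,im,x0,y0,w,h,s):
    c=cv2.resize(im[y0:y0+h,x0:x0+w,::-1],None,fx=s,fy=s,interpolation=cv2.INTER_CUBIC)
    for i in range(0,w,10):
        cv2.line(c,(i*s,0),(i*s,4 if i%50 else 12),(0,255,255),1); 
        if i%20==0: cv2.putText(c,str(x0+i),(i*s,22),0,.35,(0,255,255),1)
    for i in range(0,h,10):
        cv2.line(c,(0,i*s),(4,i*s),(0,255,255),1)
        if i%20==0: cv2.putText(c,str(y0+i),(6,i*s+4),0,.35,(0,255,255),1)
    cv2.imwrite("pics/"+name,c)
def ray(n,u,v,z):
    m=imaging.camera_model(n); T=m["world_from_camera"]
    d=T[:3,:3]@np.array([(u-m["cx"])/m["fx"],(v-m["cy"])/m["fy"],1]); o=T[:3,3]
    return o+d*(z-o[2])/d[2]
def proj(n,p):
    m=imaging.camera_model(n); T=m["world_from_camera"]
    c=T[:3,:3].T@(np.asarray(p)-T[:3,3]); return m["fx"]*c[0]/c[2]+m["cx"],m["fy"]*c[1]/c[2]+m["cy"]
E
python3 - <<'E'
import cv2
from h import *
t=cv2.imread("pics/top0.png")[:,:,::-1]; s=cv2.imread("pics/side0.png")[:,:,::-1]
crop("t1.png",t,115,160,133,100,6); crop("t2.png",t,255,180,133,90,6)
crop("s1.png",s,170,200,190,150,4);crop("s2.png",s,265,95,120,110,5)
E
```

```text
(no output)
```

View pics/t1.png

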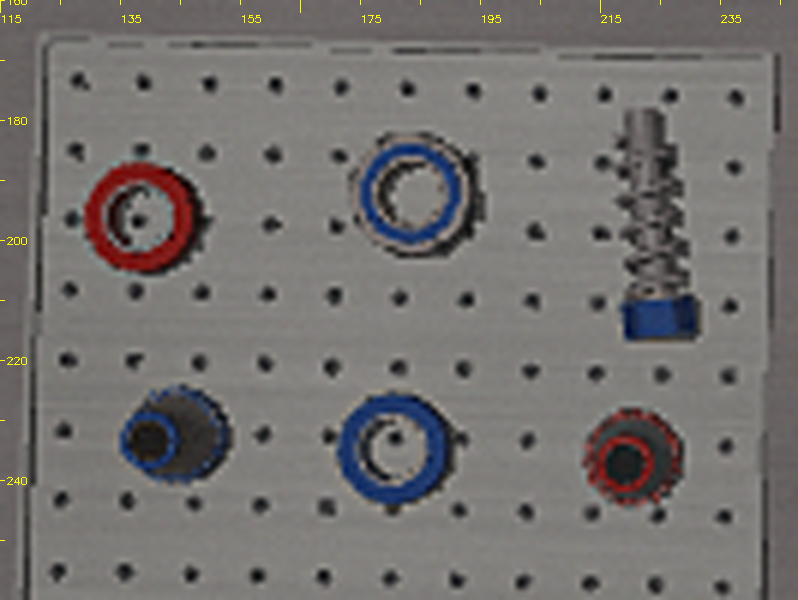

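View pics/t2.png

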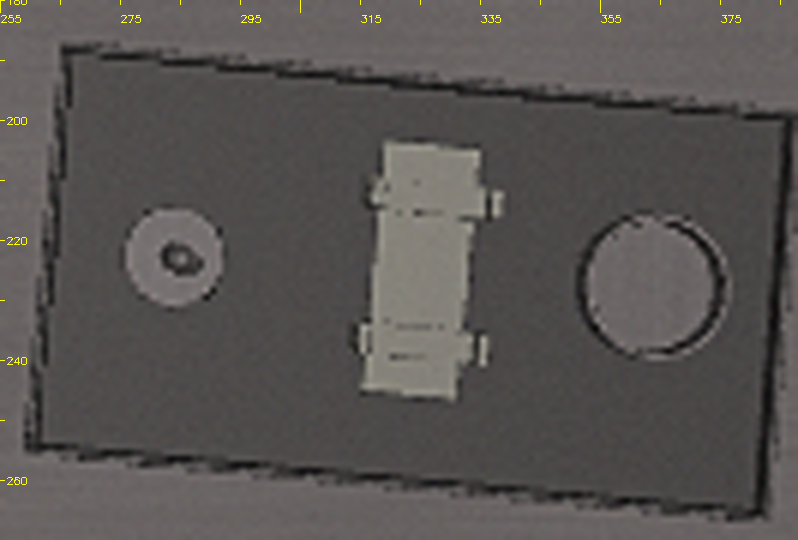

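View pics/s1.png

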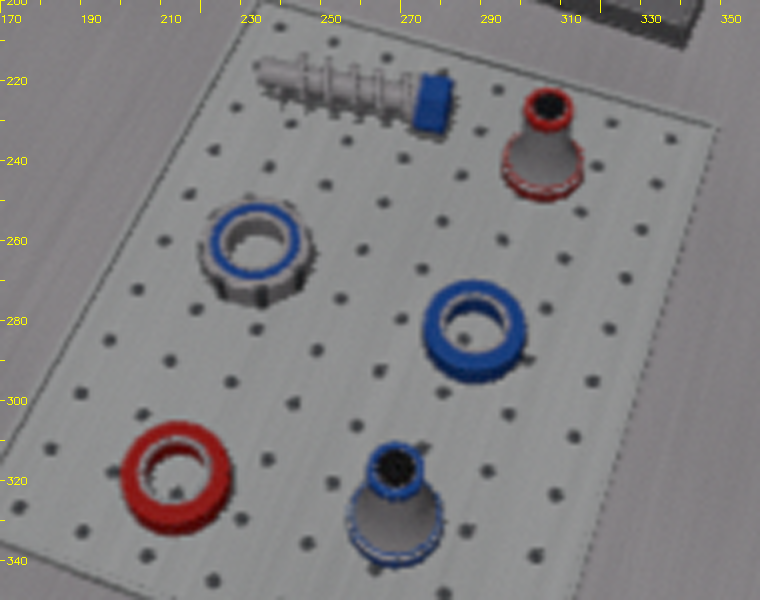

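View pics/s2.png

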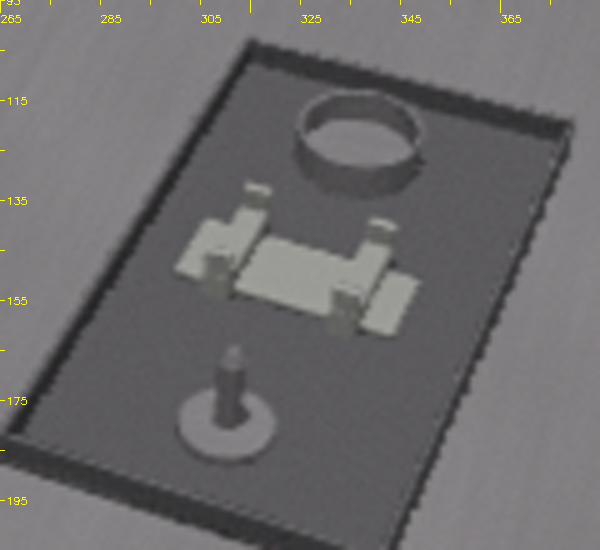

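```bash
python3 - <<'E'
from h import *
np.set_printoptions(precision=4,suppress=True)
def P(n,x0,y0,s,x,y,z,l): print(l,n,ray(n,x0+(x+.5)/s-.5,y0+(y+.5)/s-.5,z))
a=("top",115,160,6);b=("top",255,180,6);c=("side",170,200,4);d=("side",265,95,5)
P(*a,139,217,.022,"rdie");P(*c,177,470,.022,"rdie")
P(*a,411,193,.024,"nut");P(*c,254,241,.024,"nut")
P(*a,394,449,.022,"bdie");P(*c,474,323,.022,"bdie")
P(*a,150,439,.064,"bnoz col");P(*c,395,468,.064,"bnoz col");P(*a,182,434,.009,"bnoz fl")
P(*a,626,463,.064,"rnoz col");P(*c,549,109,.064,"rnoz col");P(*a,635,457,.009,"rnoz fl")
P(*a,645,110,.024,"wtip");P(*a,661,340,.024,"whead")
P(*c,262,72,.02,"wtip");P(*c,450,103,.02,"whead")
P(*b,174,257,.012,"spindle");P(*d,227,424,.012,"spindle");P(*b,185,262,.064,"sp tip");P(*d,234,350,.064,"sp tip")
P(*b,652,287,.029,"cup");P(*d,360,119,.029,"cup")
for x,y in((385,143),(480,150),(457,399),(362,388)):P(*b,x,y,.01,"rack")
P(*b,421,270,.01,"rackc")
for x,y in((210,219),(418,275),(392,335),(176,267)):P(*d,x,y,.01,"rack")
E
```

```text
rdie top [0.5898 0.3579 0.022 ]
rdie side [0.5895 0.3567 0.022 ]
nut top [0.6041 0.2198 0.024 ]
nut side [0.6053 0.2194 0.024 ]
bdie top [0.4741 0.2256 0.022 ]
bdie side [0.4751 0.2258 0.022 ]
bnoz col top [0.4795 0.338  0.064 ]
bnoz col side [0.4801 0.3374 0.064 ]
bnoz fl top [0.4795 0.3363 0.009 ]
rnoz col top [0.4712 0.1047 0.064 ]
rnoz col side [0.4713 0.106  0.064 ]
rnoz fl top [0.4712 0.1044 0.009 ]
wtip top [0.6484 0.1017 0.024 ]
whead top [0.5314 0.0913 0.024 ]
wtip side [0.6489 0.1042 0.02  ]
whead side [0.5345 0.0881 0.02  ]
spindle top [ 0.5151 -0.0892  0.012 ]
spindle side [ 0.5155 -0.0881  0.012 ]
sp tip top [ 0.5138 -0.0908  0.064 ]
sp tip side [ 0.5163 -0.0903  0.064 ]
cup top [ 0.504  -0.3306  0.029 ]
cup side [ 0.507  -0.3417  0.029 ]
rack top [ 0.5754 -0.1974  0.01  ]
rack top [ 0.5725 -0.2465  0.01  ]
rack top [ 0.4446 -0.2356  0.01  ]
rack top [ 0.4495 -0.1867  0.01  ]
rackc top [ 0.5103 -0.2165  0.01  ]
rack side [ 0.5706 -0.2461  0.01  ]
rack side [ 0.4465 -0.239   0.01  ]
rack side [ 0.4492 -0.186   0.01  ]
rack side [ 0.5772 -0.1996  0.01  ]
```

```bash
python3 - <<'E'
from h import *
np.set_printoptions(precision=4,suppress=True)
print(ray("side",265+360.5/5-.5,95+134.5/5-.5,.029),ray("top",255+655.5/6-.5,180+288.5/6-.5,.029))
def circ(img,n,x0,y0,s,c,r,z,col):
    p=[proj(n,(c[0]+r*np.cos(t),c[1]+r*np.sin(t),z)) for t in np.linspace(0,6.28,60)]
    p=np.array([[(u-x0+.5)*s-.5,(v-y0+.5)*s-.5] for u,v in p]); cv2.polylines(img,[np.round(p).astype(int)],True,col,1)
def lin(img,n,x0,y0,s,pts,col):
    p=np.array([proj(n,q) for q in pts]); p=np.array([[(u-x0+.5)*s-.5,(v-y0+.5)*s-.5] for u,v in p]); cv2.polylines(img,[np.round(p).astype(int)],True,col,1)
cup=(.505,-.3325); sp=(.515,-.0895); rk=(.5104,-.2167); th=.088
wm=(.5907,.0966); wt=.095
for n,f,x0,y0,s in(("top","t2",255,180,6),("side","s2",265,95,5),("top","t1",115,160,6),("side","s1",170,200,4)):
    g=cv2.imread(f"pics/{f}.png")
    circ(g,n,x0,y0,s,cup,.037,.029,(0,0,255));circ(g,n,x0,y0,s,cup,.037,.004,(0,255,0))
    circ(g,n,x0,y0,s,sp,.026,.012,(0,0,255));circ(g,n,x0,y0,s,sp,.003,.064,(0,0,255))
    def rect(c,th,L,W,z,col):
        e=np.array([np.cos(th),np.sin(th)]);q=np.array([-e[1],e[0]])
        lin(g,n,x0,y0,s,[(*(np.array(c)+a*L/2*e+b*W/2*q),z) for a,b in((1,1),(1,-1),(-1,-1),(-1,1))],col)
    rect(rk,th,.13,.05,.01,(0,0,255)); 
    rect(wm,wt,.116,.032,.02,(0,255,0))
    for c,r,z in(((.6045,.2196),.031,.024),((.4745,.2257),.028,.022),((.4795,.337),.014,.064),((.4795,.337),.024,.004)):circ(g,n,x0,y0,s,c,r,z,(0,255,255))
    cv2.imwrite(f"pics/{f}o.png",g)
E
```

```text
[ 0.5036 -0.3278  0.029 ] [ 0.5035 -0.3321  0.029 ]
```

View pics/t1o.png

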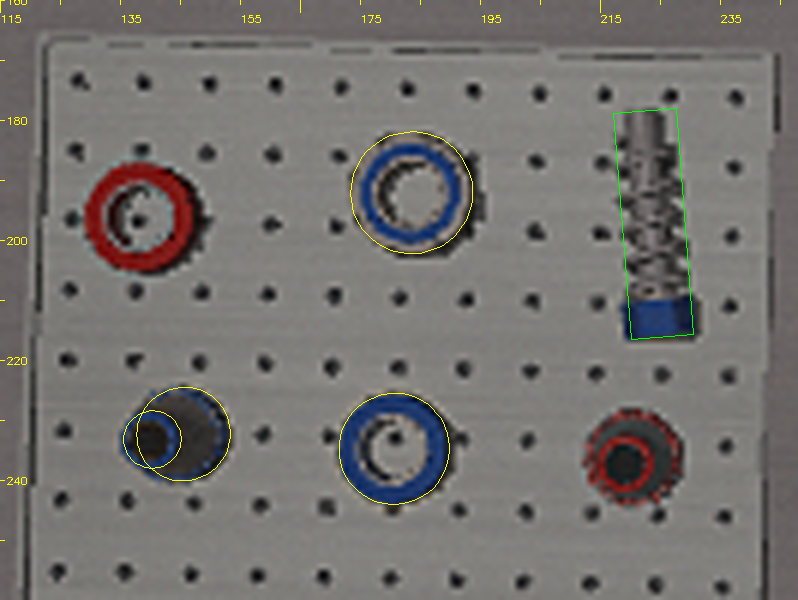

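View pics/t2o.png

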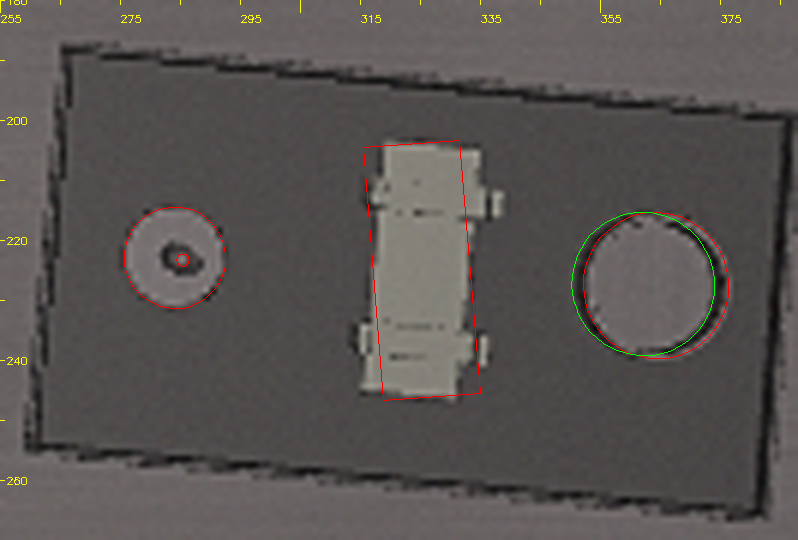

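View pics/s1o.png

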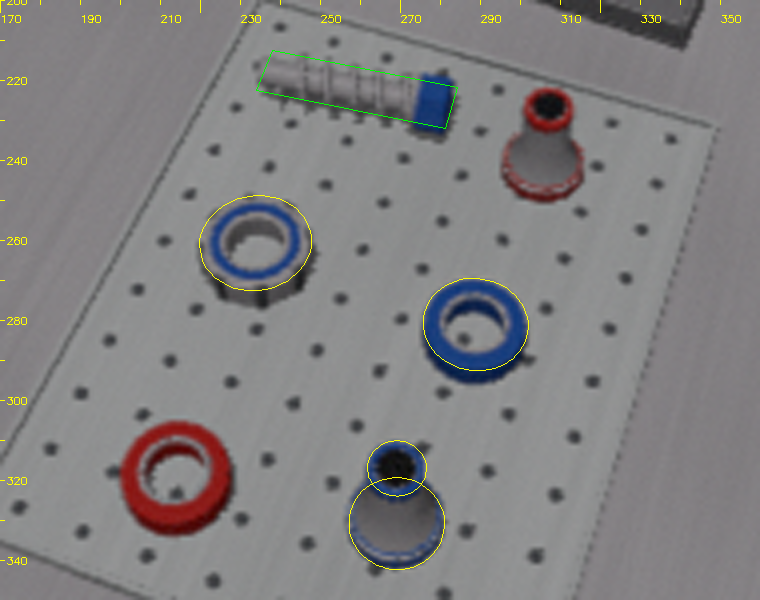

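View pics/s2o.png

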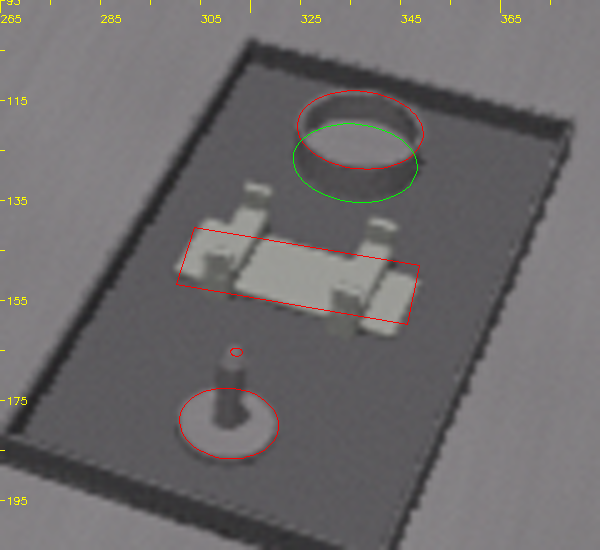

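All parts and holders match the overlay within about 2 mm. The rack yaw needs its sign flipped, to -0.088 rad. I'll align the tool with the world axes (tool x = +y, tool y = +x) at a waypoint.

Request:
move_arm(
  motion=[
    {"dp": [31, 39.7, 0], "angular": [0, 0, 20.67]},
    {"dp": [31, 39.7, 0], "angular": [0, 0, 20.67]},
    {"dp": [31, 39.7, 0], "angular": [0, 0, 20.67]},
    {"dp": [31, 39.7, 0], "angular": [0, 0, 20.67]},
    {"dp": [31, 39.7, 0], "angular": [0, 0, 20.67]},
    {"dp": [31, 39.7, 0], "angular": [0, 0, 20.67]},
    {"dp": [31, 39.7, 0], "angular": [0, 0, 20.67]},
    {"dp": [31, 39.7, 0], "angular": [0, 0, 20.67]},
    {"dp": [31, 39.7, 0], "angular": [0, 0, 20.67]},
    {"dp": [31, 39.7, 0], "angular": [0, 0, 20.67]},
  ],
)

```text
$.motion[0]: bad value
```

Request:
move_arm(
  motion=[
    {"dp": [31, 39.7, 0], "angular": [0, 0, 20.67], "grip": 8.5},
    {"dp": [31, 39.7, 0], "angular": [0, 0, 20.67], "grip": 8.5},
    {"dp": [31, 39.7, 0], "angular": [0, 0, 20.67], "grip": 8.5},
    {"dp": [31, 39.7, 0], "angular": [0, 0, 20.67], "grip": 8.5},
    {"dp": [31, 39.7, 0], "angular": [0, 0, 20.67], "grip": 8.5},
    {"dp": [31, 39.7, 0], "angular": [0, 0, 20.67], "grip": 8.5},
    {"dp": [31, 39.7, 0], "angular": [0, 0, 20.67], "grip": 8.5},
    {"dp": [31, 39.7, 0], "angular": [0, 0, 20.67], "grip": 8.5},
    {"dp": [31, 39.7, 0], "angular": [0, 0, 20.67], "grip": 8.5},
    {"dp": [31, 39.7, 0], "angular": [0, 0, 20.67], "grip": 8.5},
  ],
)

```text
t: 1.35
ee_pos: [0.5002, -0.2008, 0.231]
tcp_rot: [-2.219, -2.223, 0.001]
ft_force: [0.7, 0.1, -0.6]
opening: 0.085
```

Request:
move_arm(
  motion=[
    {"dp": [42.65, -2.57, 8], "angular": [0, 0, 0], "grip": 7.0},
    {"dp": [42.65, -2.57, 8], "angular": [0, 0, 0], "grip": 7.0},
    {"dp": [42.65, -2.57, 8], "angular": [0, 0, 0], "grip": 7.0},
    {"dp": [42.65, -2.57, 8], "angular": [0, 0, 0], "grip": 7.0},
    {"dp": [42.65, -2.57, 8], "angular": [0, 0, 0], "grip": 7.0},
    {"dp": [42.65, -2.57, 8], "angular": [0, 0, 0], "grip": 7.0},
    {"dp": [42.65, -2.57, 8], "angular": [0, 0, 0], "grip": 7.0},
    {"dp": [42.65, -2.57, 8], "angular": [0, 0, 0], "grip": 7.0},
    {"dp": [42.65, -2.57, 8], "angular": [0, 0, 0], "grip": 7.0},
  ],
)

```text
t: 2.48
ee_pos: [0.4746, 0.2239, 0.151]
tcp_rot: [-2.222, -2.221, 0.002]
ft_force: [0.2, 1.0, 0.9]
opening: 0.0703
```

```bash
cat > look.py <<'E'
import sys
from h import *
# name cam x0 y0 w h s
n,c=sys.argv[1:3]; a=list(map(int,sys.argv[3:8]))
st=state(); np.set_printoptions(precision=4,suppress=True); print(st["t"],st["ee_pos"],st["tcp_rot"],st["ft_force"],st["opening"])
p=st["ee_pos"]; print("tcp px",proj(c,p))
crop(n,imaging.capture(c),*a)
E
python3 look.py a1.png side 170 130 190 150 4
```

```text
2.475 [0.4746 0.2239 0.151 ] [-2.2223 -2.2206  0.0017] [0.2391 0.95   0.912 ] 0.07026882385683993
tcp px (np.float64(291.06866221978953), np.float64(244.69985299361733))
```

View pics/a1.png

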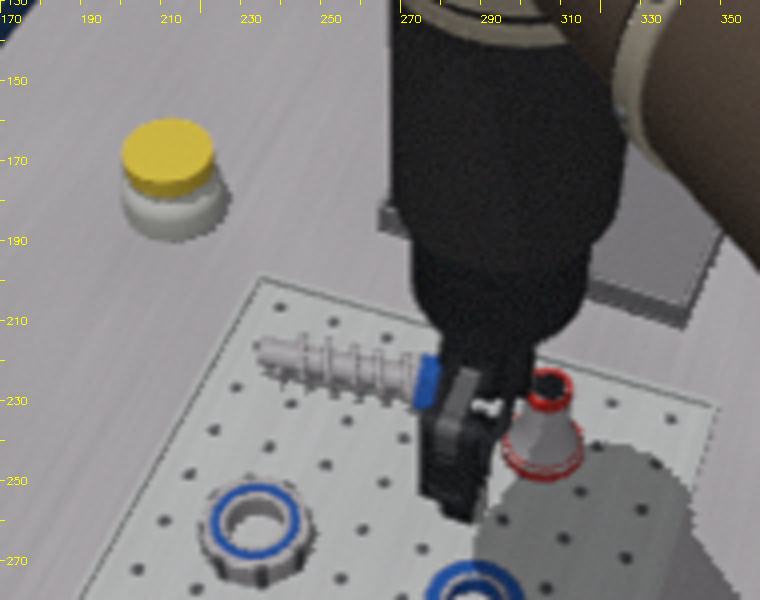

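```bash
python3 - <<'E'
from h import *
for dy in(.035,.045):
  for z in(.141,.151,.157,.161):
    for dx in(-.011,.011): u,v=proj("side",(.4746+dx,.2239+dy,z)); print(dy,z,dx,(u-170+.5)*4,(v-130+.5)*4)
E
```

```text
0.035 0.141 -0.011 485.1042067508961 537.5340276821316
0.035 0.141 0.011 440.64438095568266 523.9784645509499
0.035 0.151 -0.011 485.9580774125793 525.7562143468333
0.035 0.151 0.011 441.081614443405 512.1542763926445
0.035 0.157 -0.011 486.4780698885645 518.5837295751471
0.035 0.157 0.011 441.3478556196724 504.9542657528523
0.035 0.161 -0.011 486.8279874375735 513.7571630236632
0.035 0.161 0.011 441.5270055151891 500.1094811409415
0.045 0.141 -0.011 478.579153185545 554.7879046257676
0.045 0.141 0.011 433.81326472291653 541.010270156871
0.045 0.151 -0.011 479.37864970224996 543.0777746374988
0.045 0.151 0.011 434.1903322501819 529.2508713133711
0.045 0.157 -0.011 479.8655869933125 535.9456622951257
0.045 0.157 0.011 434.41996389758856 522.0894746571021
0.045 0.161 -0.011 480.19328538111154 531.1459031493455
0.045 0.161 0.011 434.5744912072503 517.2703159252374
```

The near fingertip at about px (285,260) fits the TCP being where the tips are when shut, so they sit a few mm farther back when open. Descending to the die.

Request:
move_arm(
  motion=[
    {"dp": [0, 0, 6], "angular": [0, 0, 0], "grip": 7.4},
    {"dp": [0, 0, 11], "angular": [0, 0, 0], "grip": 7.4},
    {"dp": [0, 0, 13], "angular": [0, 0, 0], "grip": 7.4},
    {"dp": [0, 0, 14.5], "angular": [0, 0, 0], "grip": 7.4},
    {"dp": [0, 0, 14.5], "angular": [0, 0, 0], "grip": 7.4},
  ],
)

```text
t: 3.15
ee_pos: [0.4746, 0.224, 0.006]
tcp_rot: [2.223, 2.22, -0.002]
ft_force: [-0.2, -0.0, 0.5]
opening: 0.074
```

```bash
python3 look.py a2.png side 220 190 130 120 5
```

```text
3.15 [0.4746 0.224  0.006 ] [ 2.223   2.2198 -0.0017] [-0.2128 -0.0012  0.4699] 0.07402159269129364
tcp px (np.float64(288.33163691221966), np.float64(283.56949045061384))
```

View pics/a2.png

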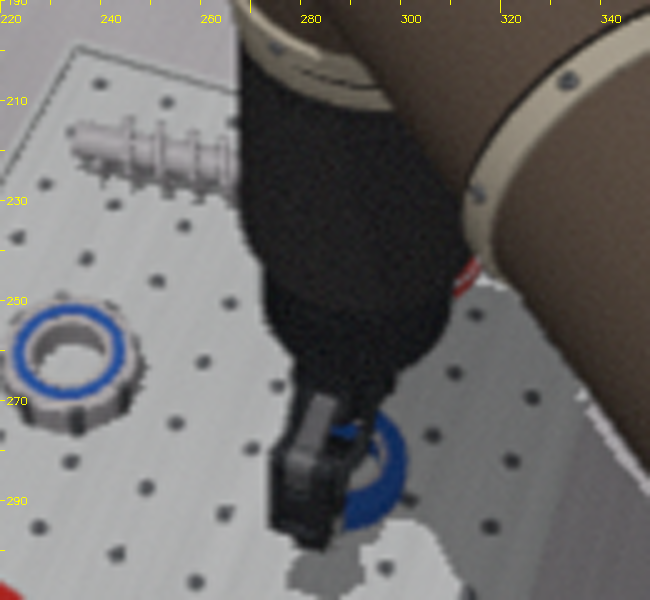

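Request:
move_arm(
  motion=[
    {"dp": [0.15, 0, 0.1], "angular": [0, 0, 0], "grip": 7.4},
    {"dp": [0.15, 0, 0.1], "angular": [0, 0, 0], "grip": 4.5},
    {"dp": [0.15, 0, 0.1], "angular": [0, 0, 0], "grip": 4.5},
    {"dp": [0.15, 0, 0.1], "angular": [0, 0, 0], "grip": 4.5},
    {"dp": [0.15, 0, 0.1], "angular": [0, 0, 0], "grip": 4.5},
  ],
)

```text
t: 3.82
ee_pos: [0.475, 0.2272, 0.0067]
tcp_rot: [2.22, 2.222, 0.003]
ft_force: [-1.5, -0.6, 8.6]
opening: 0.0531
```

Request:
move_arm(
  motion=[
    {"dp": [0, 0, -0.2], "angular": [0, 0, 0], "grip": 4.5},
    {"dp": [0, 0, -0.2], "angular": [0, 0, 0], "grip": 4.5},
  ],
)

```text
t: 4.08
ee_pos: [0.4746, 0.2269, 0.0076]
tcp_rot: [-2.221, -2.222, -0.001]
ft_force: [-0.2, -0.4, -1.1]
opening: 0.053
```

```bash
python3 look.py a3.png side 220 190 130 120 5
```

```text
4.075 [0.4746 0.2269 0.0076] [-2.2212 -2.2216 -0.001 ] [-0.2401 -0.4341 -1.1346] 0.052975899328299415
tcp px (np.float64(287.9635567374411), np.float64(284.2780590394127))
```

View pics/a3.png

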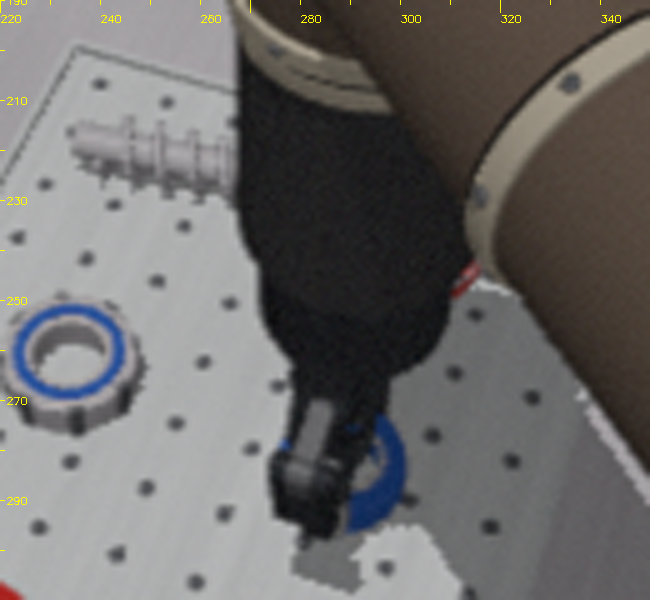

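Request:
move_arm(
  motion=[
    {"dp": [0, 0, -2], "angular": [0, 0, 0], "grip": 4.5},
    {"dp": [0, 0, -6], "angular": [0, 0, 0], "grip": 4.5},
    {"dp": [0, 0, -11], "angular": [0, 0, 0], "grip": 4.5},
    {"dp": [0, 0, -11], "angular": [0, 0, 0], "grip": 4.5},
  ],
)

```text
t: 4.62
ee_pos: [0.4765, 0.2284, 0.1211]
tcp_rot: [2.22, 2.222, 0.012]
ft_force: [-0.7, 0.7, -0.7]
opening: 0.0532
```

```bash
python3 look.py a4.png side 220 170 130 120 5
```

```text
4.625 [0.4765 0.2284 0.1211] [2.2202 2.2219 0.0116] [-0.72    0.6919 -0.7395] 0.05315704949321918
tcp px (np.float64(288.82135024392323), np.float64(255.02923492406575))
```

View pics/a4.png

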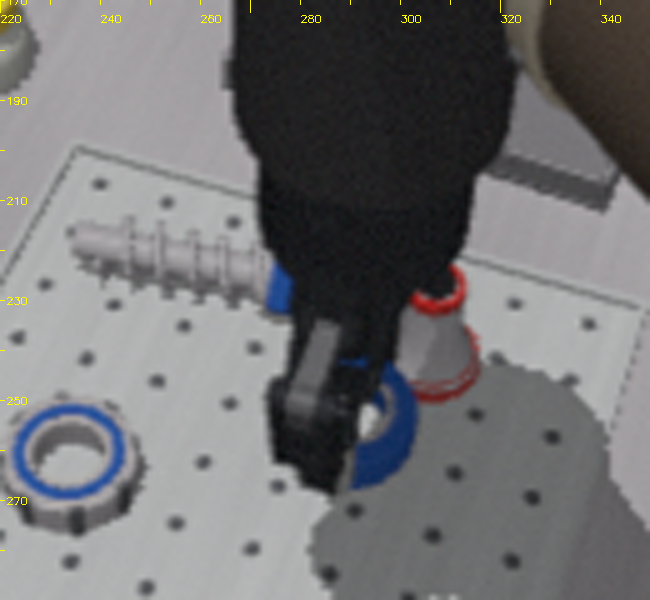

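Request:
move_arm(
  motion=[
    {"dp": [-5, 0.5, 0], "angular": [0, 0, 0], "grip": 4.5},
    {"dp": [-11, 1.5, 0], "angular": [0, 0, 0], "grip": 4.5},
    {"dp": [-17, 2.5, 0], "angular": [0, 0, 0], "grip": 4.5},
    {"dp": [-23, 3.2, 0], "angular": [0, 0, 0], "grip": 4.5},
    {"dp": [-28, 3.8, 0], "angular": [0, 0, 0], "grip": 4.5},
    {"dp": [-31.6, 4.0, 0], "angular": [0, 0, 0], "grip": 4.5},
    {"dp": [-31.6, 4.0, 0], "angular": [0, 0, 0], "grip": 4.5},
    {"dp": [-31.6, 4.0, 0], "angular": [0, 0, 0], "grip": 4.5},
    {"dp": [-31.6, 4.0, 0], "angular": [0, 0, 0], "grip": 4.5},
  ],
)

```text
t: 5.8
ee_pos: [0.5143, -0.0886, 0.1169]
tcp_rot: [-2.22, -2.222, 0.001]
ft_force: [-0.2, 0.7, -1.3]
opening: 0.0527
```

```bash
python3 look.py a5.png side 250 80 120 120 5; python3 look.py a5t.png top 240 160 120 100 6
```

```text
5.8 [ 0.5143 -0.0886  0.1169] [-2.2199 -2.2223  0.0009] [-0.2153  0.6531 -1.2762] 0.05266315976462806
tcp px (np.float64(313.60546865294907), np.float64(149.78910290228185))
5.85 [ 0.5144 -0.0885  0.117 ] [-2.2197 -2.2227  0.0005] [ 0.5853 -1.0161 -0.4032] 0.052789284759999604
tcp px (np.float64(286.11304041850866), np.float64(223.47404821311815))
```

View pics/a5.png

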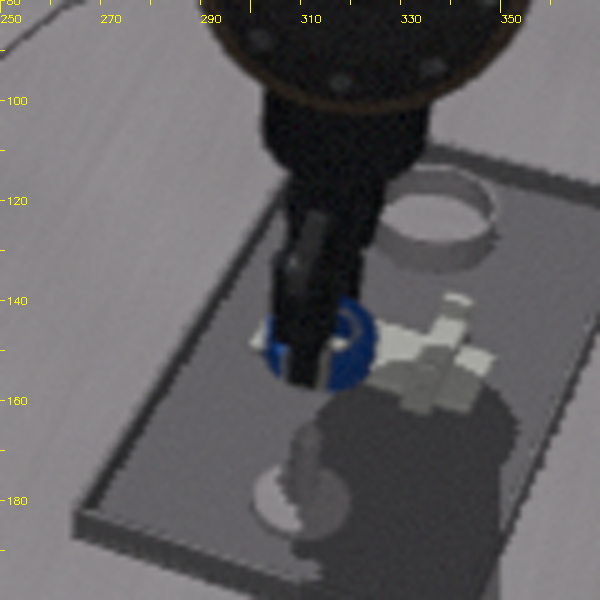

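View pics/a5t.png

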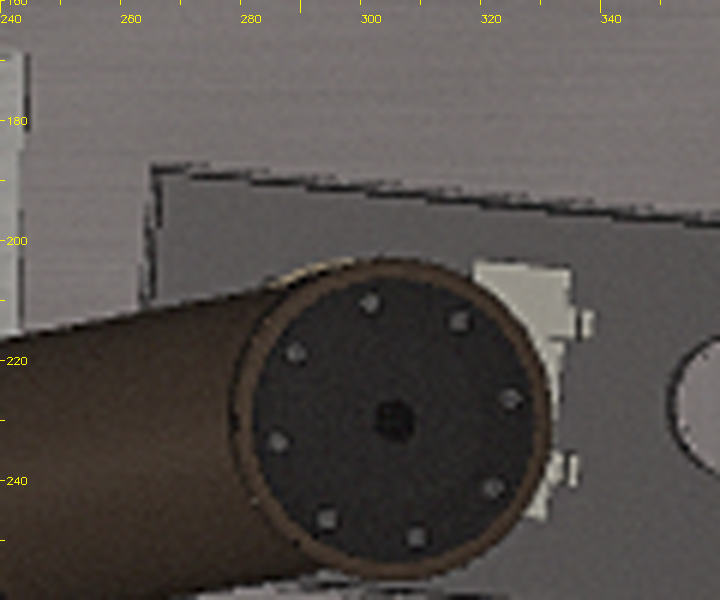

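Request:
move_arm(
  motion=[
    {"dp": [-0.1, 0.05, 4], "angular": [0, 0, 0], "grip": 4.5},
    {"dp": [-0.1, 0.05, 7.5], "angular": [0, 0, 0], "grip": 4.5},
    {"dp": [-0.1, 0.05, 9], "angular": [0, 0, 0], "grip": 4.5},
    {"dp": [-0.1, 0.05, 9.7], "angular": [0, 0, 0], "grip": 4.5},
    {"dp": [-0.1, 0.05, 9.7], "angular": [0, 0, 0], "grip": 4.5},
  ],
)

```text
t: 6.52
ee_pos: [0.5155, -0.0901, 0.0207]
tcp_rot: [2.221, 2.222, 0.0]
ft_force: [0.1, 0.7, -0.2]
opening: 0.0531
```

```bash
python3 look.py a6.png side 250 100 120 120 5
```

```text
6.525 [ 0.5155 -0.0901  0.0207] [2.2206 2.2218 0.0004] [ 0.0915  0.6512 -0.1644] 0.05305955266048169
tcp px (np.float64(310.4349358691163), np.float64(176.5631468550075))
```

View pics/a6.png

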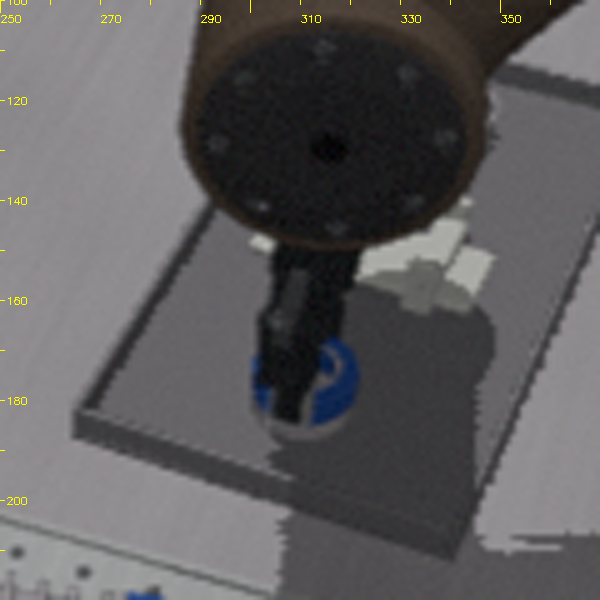

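Around the post, and still a few mm above the base. Easing down.

Request:
move_arm(
  motion=[
    {"dp": [0, 0, 0.3], "angular": [0, 0, 0], "grip": 4.5},
    {"dp": [0, 0, 0.45], "angular": [0, 0, 0], "grip": 4.5},
    {"dp": [0, 0, 0.45], "angular": [0, 0, 0], "grip": 4.5},
  ],
)

```text
t: 6.95
ee_pos: [0.5151, -0.0904, 0.016]
tcp_rot: [2.221, 2.221, 0.0]
ft_force: [-0.3, -0.1, 0.8]
opening: 0.0531
```

Request:
move_arm(
  motion=[
    {"dp": [0, 0, 0.1], "angular": [0, 0, 0], "grip": 4.5},
    {"dp": [0, 0, 0.2], "angular": [0, 0, 0], "grip": 4.5},
    {"dp": [0, 0, 0.2], "angular": [0, 0, 0], "grip": 4.5},
  ],
)

```text
t: 7.32
ee_pos: [0.5152, -0.0903, 0.0147]
tcp_rot: [2.221, 2.222, 0.0]
ft_force: [-4.0, 1.2, 10.6]
opening: 0.0528
```

Request:
move_arm(
  motion=[
    {"dp": [0, 0, 0], "angular": [0, 0, 0], "grip": 6.8},
    {"dp": [0, 0, 0], "angular": [0, 0, 0], "grip": 6.8},
    {"dp": [0, 0, -0.3], "angular": [0, 0, 0], "grip": 6.8},
    {"dp": [0, 0, -3], "angular": [0, 0, 0], "grip": 6.8},
    {"dp": [0, 0, -8], "angular": [0, 0, 0], "grip": 6.8},
    {"dp": [0, 0, -12], "angular": [0, 0, 0], "grip": 6.8},
    {"dp": [0, 0, -12], "angular": [0, 0, 0], "grip": 6.8},
  ],
)

```text
t: 8.2
ee_pos: [0.5172, -0.0902, 0.1373]
tcp_rot: [2.218, 2.219, 0.008]
ft_force: [0.2, 0.1, 0.1]
opening: 0.0683
```

```bash
python3 look.py a7.png side 250 100 120 120 5
```

```text
8.2 [ 0.5172 -0.0902  0.1373] [2.2179 2.2191 0.0081] [0.1829 0.108  0.1366] 0.06831898005466848
tcp px (np.float64(313.30526982813967), np.float64(142.8400495344207))
```

View pics/a7.png

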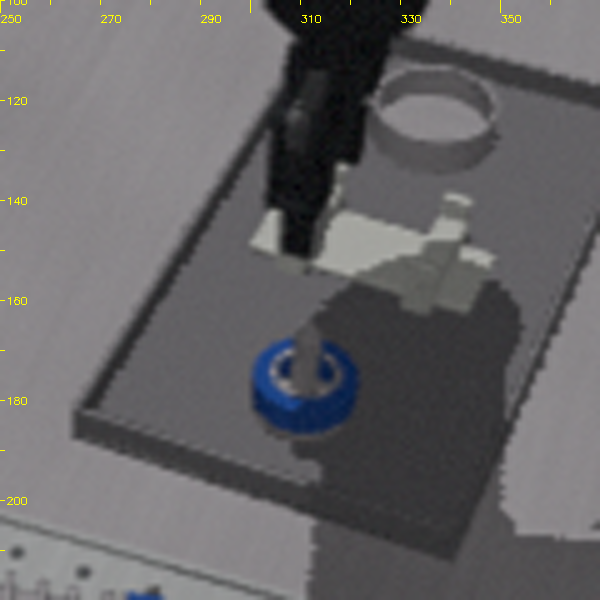

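The die lies flat on the spindle base around (305,175). Now the nut.

Request:
move_arm(
  motion=[
    {"dp": [6, 1.7, 0], "angular": [0, 0, 0], "grip": 8.0},
    {"dp": [12, 3.5, 0], "angular": [0, 0, 0], "grip": 8.0},
    {"dp": [18, 5.2, 0], "angular": [0, 0, 0], "grip": 8.0},
    {"dp": [24, 7, 0], "angular": [0, 0, 0], "grip": 8.0},
    {"dp": [29, 8.5, 0], "angular": [0, 0, 0], "grip": 8.0},
    {"dp": [31, 8.93, 0], "angular": [0, 0, 0], "grip": 8.0},
    {"dp": [31, 8.93, 4], "angular": [0, 0, 0], "grip": 8.0},
    {"dp": [31, 8.93, 6], "angular": [0, 0, 0], "grip": 8.0},
    {"dp": [31, 8.93, 6], "angular": [0, 0, 0], "grip": 8.0},
    {"dp": [31, 8.93, 6], "angular": [0, 0, 0], "grip": 8.0},
  ],
)

```text
t: 9.5
ee_pos: [0.6047, 0.2194, 0.0743]
tcp_rot: [2.221, 2.221, 0.0]
ft_force: [0.2, -0.5, 1.1]
opening: 0.08
```

```bash
python3 look.py a8.png side 170 170 140 120 5
```

```text
9.5 [0.6047 0.2194 0.0743] [2.2214 2.2211 0.0002] [ 0.2475 -0.5138  1.127 ] 0.08004491230639457
tcp px (np.float64(231.9782541889992), np.float64(246.87123967866816))
```

View pics/a8.png

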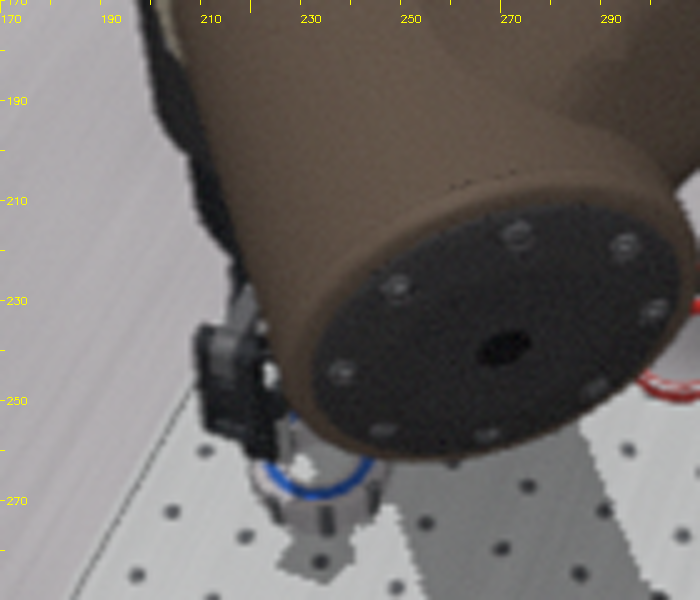

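Request:
move_arm(
  motion=[
    {"dp": [0, 0, 4], "angular": [0, 0, 0], "grip": 8.0},
    {"dp": [0, 0, 6], "angular": [0, 0, 0], "grip": 8.0},
    {"dp": [0, 0, 6.6], "angular": [0, 0, 0], "grip": 8.0},
    {"dp": [0, 0, 6.6], "angular": [0, 0, 0], "grip": 8.0},
    {"dp": [0, 0, 6.6], "angular": [0, 0, 0], "grip": 5.0},
    {"dp": [0, 0, 6.6], "angular": [0, 0, 0], "grip": 5.0},
    {"dp": [0, 0, 6.6], "angular": [0, 0, 0], "grip": 5.0},
    {"dp": [0, 0, 6.6], "angular": [0, 0, 0], "grip": 5.0},
  ],
)

```text
t: 10.55
ee_pos: [0.6053, 0.2202, 0.0096]
tcp_rot: [2.22, 2.222, 0.004]
ft_force: [-1.3, -0.5, 5.2]
opening: 0.0586
```

Request:
move_arm(
  motion=[
    {"dp": [0, 0, -0.3], "angular": [0, 0, 0], "grip": 5.0},
    {"dp": [0, 0, -1.5], "angular": [0, 0, 0], "grip": 5.0},
    {"dp": [0, 0, -4], "angular": [0, 0, 0], "grip": 5.0},
    {"dp": [0, 0, -8], "angular": [0, 0, 0], "grip": 5.0},
    {"dp": [0, 0, -11], "angular": [0, 0, 0], "grip": 5.0},
    {"dp": [0, 0, -11], "angular": [0, 0, 0], "grip": 5.0},
  ],
)

```text
t: 11.3
ee_pos: [0.6059, 0.2206, 0.1216]
tcp_rot: [2.22, 2.221, 0.009]
ft_force: [-0.0, -0.2, -2.8]
opening: 0.0585
```

```bash
python3 look.py a9.png side 170 150 140 120 5
```

```text
11.3 [0.6059 0.2206 0.1216] [2.2201 2.221  0.0091] [-0.0181 -0.1597 -2.7974] 0.05854803846118678
tcp px (np.float64(229.74651769698718), np.float64(233.8181545048712))
```

View pics/a9.png

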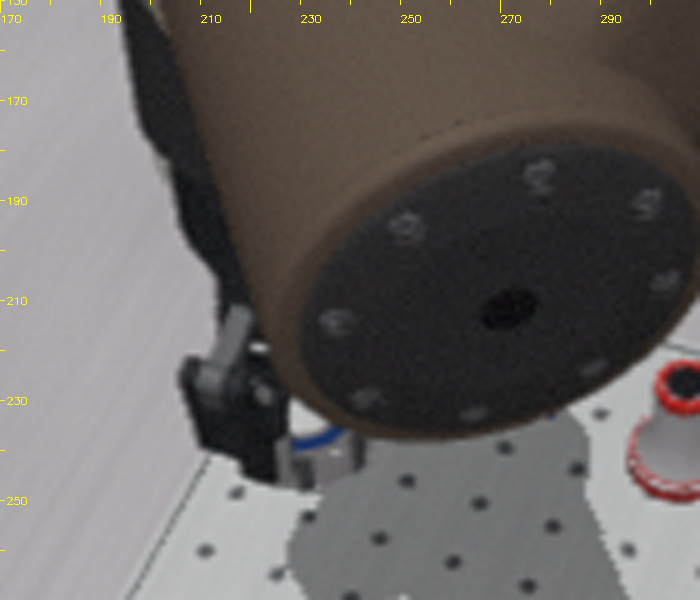

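Request:
move_arm(
  motion=[
    {"dp": [-5, -1.5, 0], "angular": [0, 0, 0], "grip": 5.0},
    {"dp": [-11, -3.2, 0], "angular": [0, 0, 0], "grip": 5.0},
    {"dp": [-17, -5, 0], "angular": [0, 0, 0], "grip": 5.0},
    {"dp": [-23, -6.7, 0], "angular": [0, 0, 0], "grip": 5.0},
    {"dp": [-28, -8.2, 0], "angular": [0, 0, 0], "grip": 5.0},
    {"dp": [-31, -8.97, 0], "angular": [0, 0, 0], "grip": 5.0},
    {"dp": [-31, -8.97, 0], "angular": [0, 0, 0], "grip": 5.0},
    {"dp": [-31, -8.97, 0], "angular": [0, 0, 0], "grip": 5.0},
    {"dp": [-31, -8.97, 2.5], "angular": [0, 0, 0], "grip": 5.0},
    {"dp": [-31, -8.97, 2.5], "angular": [0, 0, 0], "grip": 5.0},
  ],
)

```text
t: 12.6
ee_pos: [0.5133, -0.0897, 0.0911]
tcp_rot: [-2.219, -2.221, 0.005]
ft_force: [-0.4, -0.4, -2.0]
opening: 0.0588
```

```bash
python3 look.py a10.png side 250 80 120 120 5
```

```text
12.6 [ 0.5133 -0.0897  0.0911] [-2.2187 -2.2205  0.0049] [-0.3637 -0.4236 -1.9661] 0.05884920042804508
tcp px (np.float64(313.2944788161141), np.float64(157.25854865498258))
```

View pics/a10.png

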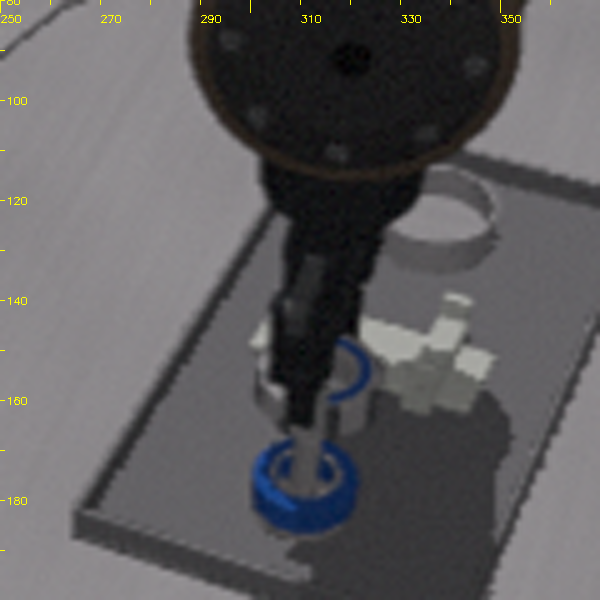

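Request:
move_arm(
  motion=[
    {"dp": [0, 0.1, 2.5], "angular": [0, 0, 0], "grip": 5.0},
    {"dp": [0, 0.1, 4.5], "angular": [0, 0, 0], "grip": 5.0},
    {"dp": [0, 0.1, 5.1], "angular": [0, 0, 0], "grip": 5.0},
    {"dp": [0, 0.1, 5.1], "angular": [0, 0, 0], "grip": 5.0},
  ],
)

```text
t: 13.15
ee_pos: [0.5161, -0.0901, 0.0422]
tcp_rot: [2.22, 2.222, -0.0]
ft_force: [-0.4, -0.6, -1.6]
opening: 0.0586
```

Request:
move_arm(
  motion=[
    {"dp": [0, 0, 0.3], "angular": [0, 0, 0], "grip": 5.0},
    {"dp": [0, 0, 0.5], "angular": [0, 0, 0], "grip": 5.0},
    {"dp": [0, 0, 0.5], "angular": [0, 0, 0], "grip": 5.0},
  ],
)

```text
t: 13.52
ee_pos: [0.5157, -0.0903, 0.037]
tcp_rot: [2.221, 2.221, 0.0]
ft_force: [-0.2, -0.9, -1.4]
opening: 0.0586
```

Request:
move_arm(
  motion=[
    {"dp": [0, 0, 0.1], "angular": [0, 0, 0], "grip": 5.0},
    {"dp": [0, 0, 0.2], "angular": [0, 0, 0], "grip": 5.0},
    {"dp": [0, 0, 0.2], "angular": [0, 0, 0], "grip": 5.0},
  ],
)

```text
t: 13.9
ee_pos: [0.5158, -0.0904, 0.0356]
tcp_rot: [2.221, 2.221, 0.0]
ft_force: [-3.0, 0.5, 7.5]
opening: 0.0586
```

Request:
move_arm(
  motion=[
    {"dp": [0, 0, 0], "angular": [0, 0, 0], "grip": 7.8},
    {"dp": [0, 0, 0], "angular": [0, 0, 0], "grip": 7.8},
    {"dp": [0, 0, -0.3], "angular": [0, 0, 0], "grip": 7.8},
    {"dp": [0, 0, -3], "angular": [0, 0, 0], "grip": 7.8},
    {"dp": [0, 0, -8], "angular": [0, 0, 0], "grip": 7.8},
    {"dp": [0, 0, -11], "angular": [0, 0, 0], "grip": 7.8},
    {"dp": [0, 0, -11], "angular": [0, 0, 0], "grip": 7.8},
  ],
)

```text
t: 14.78
ee_pos: [0.5174, -0.0902, 0.1477]
tcp_rot: [2.219, 2.219, 0.007]
ft_force: [-0.0, 0.3, 0.2]
opening: 0.0782
```

```bash
python3 look.py a11.png side 250 100 120 120 5
```

```text
14.775 [ 0.5174 -0.0902  0.1477] [2.2186 2.2194 0.0067] [-0.0488  0.2682  0.1808] 0.07815592265374673
tcp px (np.float64(313.5771616994236), np.float64(139.57723870083373))
```

View pics/a11.png

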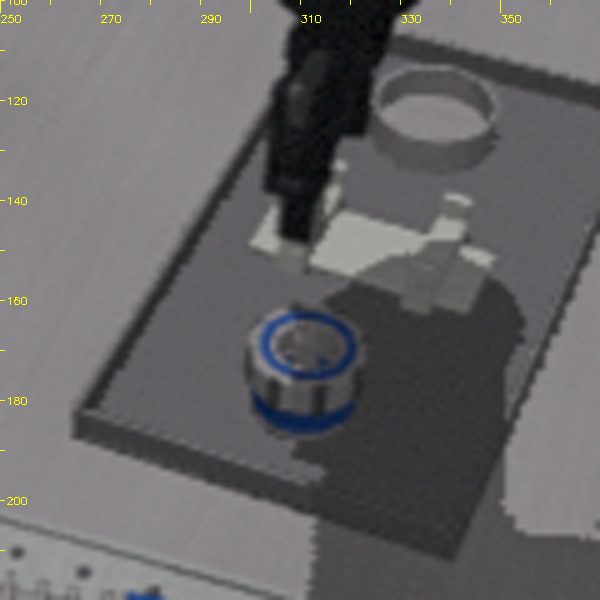

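The nut sits on the die around the post at (304,172). Next the blue nozzle, gripped by its straight tube.

Request:
move_arm(
  motion=[
    {"dp": [6, -0.5, 0], "angular": [0, 0, 0], "grip": 6.0},
    {"dp": [12, -1, 0], "angular": [0, 0, 0], "grip": 6.0},
    {"dp": [18, -1.5, 0], "angular": [0, 0, 0], "grip": 6.0},
    {"dp": [24, -2, 0], "angular": [0, 0, 0], "grip": 6.0},
    {"dp": [30, -2.5, 0], "angular": [0, 0, 0], "grip": 6.0},
    {"dp": [36, -3, 0], "angular": [0, 0, 0], "grip": 6.0},
    {"dp": [41, -3.4, 0], "angular": [0, 0, 0], "grip": 6.0},
    {"dp": [42.75, -3.6, 0], "angular": [0, 0, 0], "grip": 6.0},
    {"dp": [42.75, -3.6, 3], "angular": [0, 0, 0], "grip": 6.0},
    {"dp": [42.75, -3.6, 3], "angular": [0, 0, 0], "grip": 6.0},
    {"dp": [42.75, -3.6, 3], "angular": [0, 0, 0], "grip": 6.0},
  ],
)

```text
t: 16.2
ee_pos: [0.4799, 0.3365, 0.1151]
tcp_rot: [2.222, 2.221, -0.001]
ft_force: [0.7, -0.3, 0.3]
opening: 0.0599
```

```bash
python3 look.py a12.png side 210 200 140 120 5
```

```text
16.2 [0.4799 0.3365 0.1151] [ 2.2216  2.2207 -0.0009] [ 0.7281 -0.3045  0.2986] 0.059919007765435704
tcp px (np.float64(268.65241658660796), np.float64(303.4047497415131))
```

View pics/a12.png

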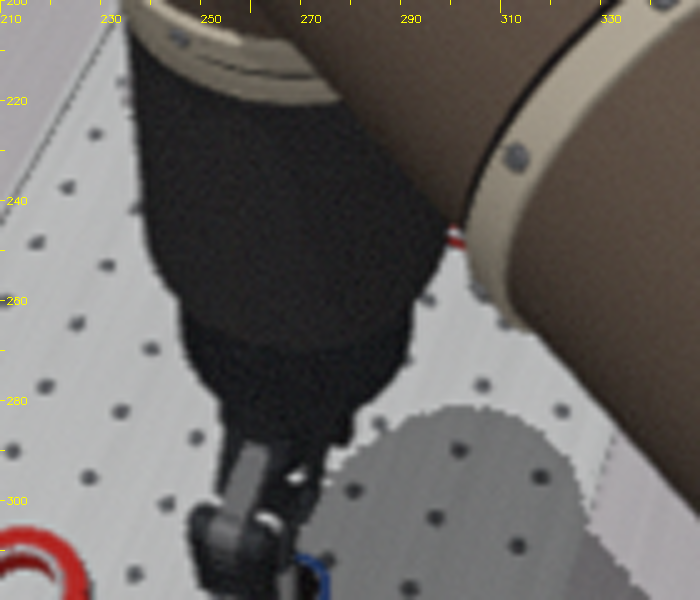

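Request:
move_arm(
  motion=[
    {"dp": [0.05, 0, 4], "angular": [0, 0, 0], "grip": 6.0},
    {"dp": [0.05, 0, 6.5], "angular": [0, 0, 0], "grip": 6.0},
    {"dp": [0.05, 0, 7.8], "angular": [0, 0, 0], "grip": 6.0},
    {"dp": [0.05, 0, 7.8], "angular": [0, 0, 0], "grip": 6.0},
    {"dp": [0.05, 0, 7.8], "angular": [0, 0, 0], "grip": 1.5},
    {"dp": [0.05, 0, 7.8], "angular": [0, 0, 0], "grip": 1.5},
    {"dp": [0.05, 0, 7.8], "angular": [0, 0, 0], "grip": 1.5},
    {"dp": [0.05, 0, 7.8], "angular": [0, 0, 0], "grip": 1.5},
    {"dp": [0.05, 0, 7.8], "angular": [0, 0, 0], "grip": 1.5},
  ],
)

```text
t: 17.38
ee_pos: [0.4802, 0.3382, 0.0381]
tcp_rot: [2.221, 2.222, 0.003]
ft_force: [-0.5, -0.9, 6.6]
opening: 0.0254
```

```bash
python3 look.py a13.png side 210 230 140 120 5
```

```text
17.375 [0.4802 0.3382 0.0381] [2.2209 2.2219 0.0032] [-0.4575 -0.9277  6.6372] 0.02541705661318868
tcp px (np.float64(268.1552979798346), np.float64(323.0340397079684))
```

View pics/a13.png

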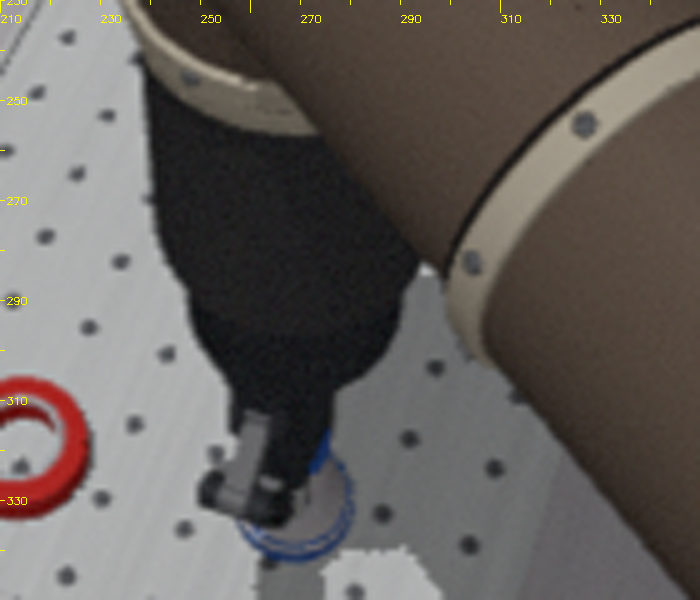

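Request:
move_arm(
  motion=[
    {"dp": [0, 0, -0.3], "angular": [0, 0, 0], "grip": 1.5},
    {"dp": [0, 0, -2], "angular": [0, 0, 0], "grip": 1.5},
    {"dp": [0, 0, -6], "angular": [0, 0, 0], "grip": 1.5},
    {"dp": [0, 0, -10], "angular": [0, 0, 0], "grip": 1.5},
    {"dp": [0, 0, -12], "angular": [0, 0, 0], "grip": 1.5},
    {"dp": [0, 0, -12], "angular": [0, 0, 0], "grip": 1.5},
  ],
)

```text
t: 18.18
ee_pos: [0.4803, 0.3385, 0.1594]
tcp_rot: [-2.221, -2.221, -0.007]
ft_force: [-1.0, -0.1, -3.4]
opening: 0.0254
```

```bash
python3 look.py a14.png side 210 200 140 120 5
```

```text
18.175 [0.4803 0.3385 0.1594] [-2.2208 -2.2213 -0.0068] [-1.0299 -0.0546 -3.4099] 0.025368930553605354
tcp px (np.float64(268.10310113601605), np.float64(292.0900295341121))
```

View pics/a14.png

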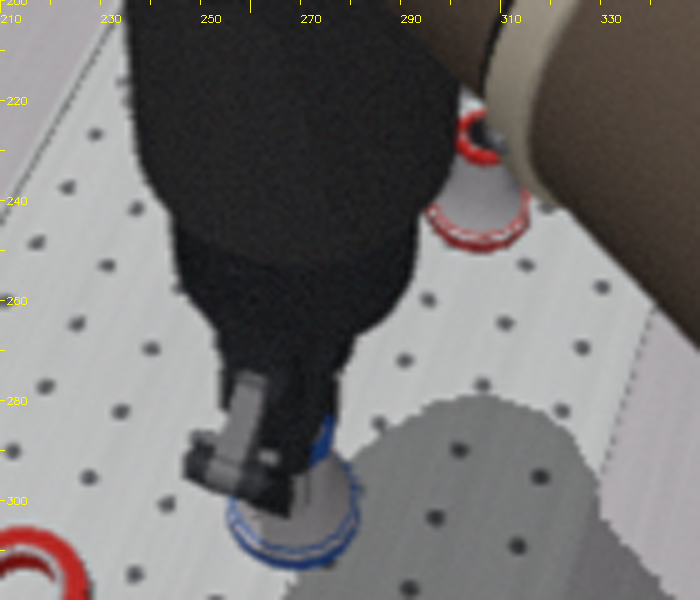

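The nozzle is held upright. Carrying it to the cup.

Request:
move_arm(
  motion=[
    {"dp": [-4, 0.2, 0], "angular": [0, 0, 0], "grip": 1.5},
    {"dp": [-10, 0.4, 0], "angular": [0, 0, 0], "grip": 1.5},
    {"dp": [-16, 0.6, 0], "angular": [0, 0, 0], "grip": 1.5},
    {"dp": [-22, 0.8, 0], "angular": [0, 0, 0], "grip": 1.5},
    {"dp": [-28, 1, 0], "angular": [0, 0, 0], "grip": 1.5},
    {"dp": [-34, 1.2, 0], "angular": [0, 0, 0], "grip": 1.5},
    {"dp": [-40, 1.5, 0], "angular": [0, 0, 0], "grip": 1.5},
    {"dp": [-46, 1.8, 0], "angular": [0, 0, 0], "grip": 1.5},
    {"dp": [-52, 2.0, 0], "angular": [0, 0, 0], "grip": 1.5},
    {"dp": [-58, 2.2, 0], "angular": [0, 0, 0], "grip": 1.5},
    {"dp": [-63, 2.4, 0], "angular": [0, 0, 0], "grip": 1.5},
    {"dp": [-67, 2.5, 0], "angular": [0, 0, 0], "grip": 1.5},
  ],
)

```text
t: 19.73
ee_pos: [0.5035, -0.3341, 0.155]
tcp_rot: [-2.221, -2.218, 0.002]
ft_force: [1.0, -0.4, -2.2]
opening: 0.0254
```

Request:
move_arm(
  motion=[
    {"dp": [0, 0, 0], "angular": [0, 0, 0], "grip": 1.5},
    {"dp": [0, 0, 4], "angular": [0, 0, 0], "grip": 1.5},
    {"dp": [0, 0, 5], "angular": [0, 0, 0], "grip": 1.5},
    {"dp": [0, 0, 5], "angular": [0, 0, 0], "grip": 1.5},
    {"dp": [0, 0, 5], "angular": [0, 0, 0], "grip": 1.5},
  ],
)

```text
t: 20.35
ee_pos: [0.5055, -0.3323, 0.108]
tcp_rot: [2.219, 2.222, 0.001]
ft_force: [0.7, 0.3, -1.7]
opening: 0.0254
```

```bash
python3 look.py a15.png side 270 40 130 110 5;  python3 look.py a15t.png top 320 180 110 80 6
```

```text
20.35 [ 0.5055 -0.3323  0.108 ] [2.2193 2.2215 0.0006] [ 0.7373  0.2502 -1.6536] 0.02539421604976562
tcp px (np.float64(339.6290635674979), np.float64(98.15478107149717))
20.4 [ 0.5056 -0.3323  0.1081] [2.2192 2.221  0.0011] [-0.3777  0.6426 -1.9123] 0.02577661769249695
tcp px (np.float64(371.1943963175648), np.float64(227.80554375526242))
```

View pics/a15.png

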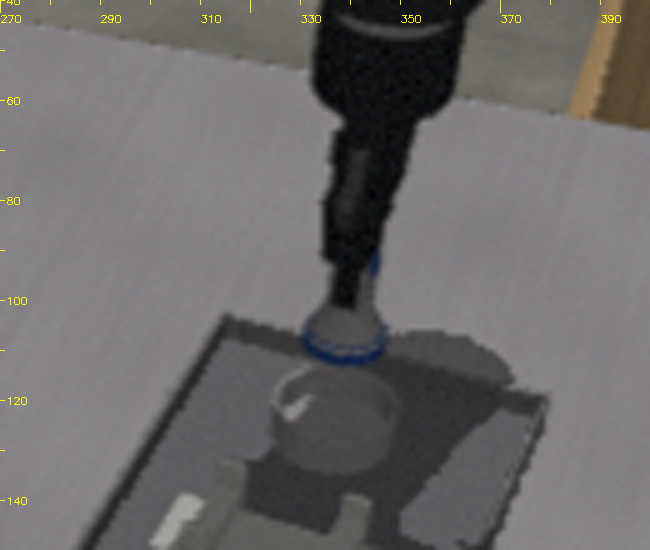

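View pics/a15t.png

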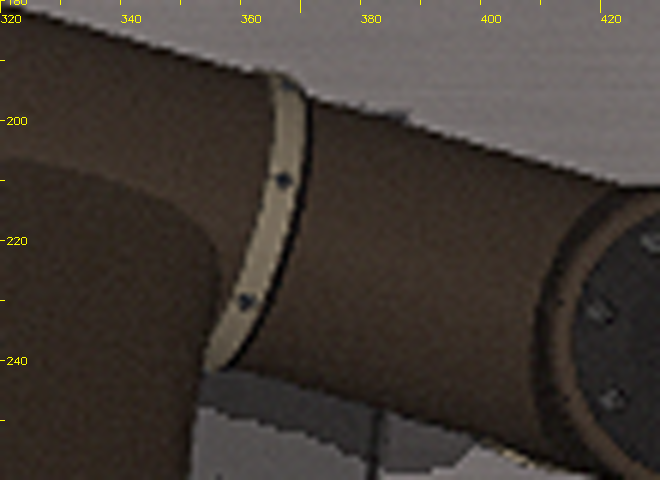

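Request:
move_arm(
  motion=[
    {"dp": [0, 0, 3], "angular": [0, 0, 0], "grip": 1.5},
    {"dp": [0, 0, 5], "angular": [0, 0, 0], "grip": 1.5},
    {"dp": [0, 0, 6], "angular": [0, 0, 0], "grip": 1.5},
    {"dp": [0, 0, 6.2], "angular": [0, 0, 0], "grip": 1.5},
    {"dp": [0, 0, 6.2], "angular": [0, 0, 0], "grip": 1.5},
  ],
)

```text
t: 21.08
ee_pos: [0.5052, -0.3325, 0.0456]
tcp_rot: [2.22, 2.221, 0.001]
ft_force: [-0.1, -0.1, -1.1]
opening: 0.0253
```

```bash
python3 look.py a16.png side 270 40 130 110 5
```

```text
21.075 [ 0.5052 -0.3325  0.0456] [2.2205 2.221  0.0006] [-0.0574 -0.1037 -1.1112] 0.02527985014736482
tcp px (np.float64(337.1199695535023), np.float64(115.83976318343845))
```

View pics/a16.png

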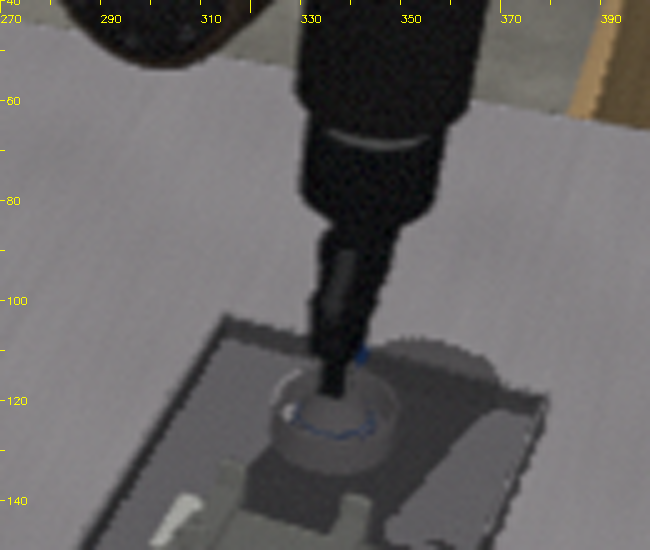

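Request:
move_arm(
  motion=[
    {"dp": [0, 0, 0.15], "angular": [0, 0, 0], "grip": 1.5},
    {"dp": [0, 0, 0.3], "angular": [0, 0, 0], "grip": 1.5},
    {"dp": [0, 0, 0.3], "angular": [0, 0, 0], "grip": 1.5},
  ],
)

```text
t: 21.5
ee_pos: [0.5049, -0.3325, 0.0422]
tcp_rot: [2.221, 2.221, 0.0]
ft_force: [-0.1, 1.2, 1.7]
opening: 0.0253
```

Request:
move_arm(
  motion=[
    {"dp": [0, 0, 0.1], "angular": [0, 0, 0], "grip": 1.5},
    {"dp": [0, 0, 0.15], "angular": [0, 0, 0], "grip": 1.5},
  ],
)

```text
t: 21.75
ee_pos: [0.5051, -0.3326, 0.0421]
tcp_rot: [2.22, 2.221, 0.0]
ft_force: [-4.4, 3.7, 17.3]
opening: 0.0254
```

Firm contact with the cup floor. Releasing and retreating.

Request:
move_arm(
  motion=[
    {"dp": [0, 0, -0.1], "angular": [0, 0, 0], "grip": 1.5},
    {"dp": [0, 0, -0.1], "angular": [0, 0, 0], "grip": 4.5},
    {"dp": [0, 0, -0.1], "angular": [0, 0, 0], "grip": 4.5},
    {"dp": [0, 0, -0.1], "angular": [0, 0, 0], "grip": 5},
    {"dp": [0, 0, -2], "angular": [0, 0, 0], "grip": 5},
    {"dp": [0, 0, -6], "angular": [0, 0, 0], "grip": 5},
    {"dp": [0, 0, -11], "angular": [0, 0, 0], "grip": 5},
    {"dp": [0, 0, -11], "angular": [0, 0, 0], "grip": 5},
  ],
)

```text
t: 22.75
ee_pos: [0.5072, -0.3334, 0.1548]
tcp_rot: [2.216, 2.217, 0.005]
ft_force: [-0.0, 0.8, -1.1]
opening: 0.0502
```

```bash
python3 look.py a17.png side 270 40 130 110 5
```

```text
22.75 [ 0.5072 -0.3334  0.1548] [2.2155 2.2171 0.0047] [-0.0347  0.8181 -1.111 ] 0.05017931510484925
tcp px (np.float64(341.2550170356576), np.float64(83.62092148545146))
```

View pics/a17.png

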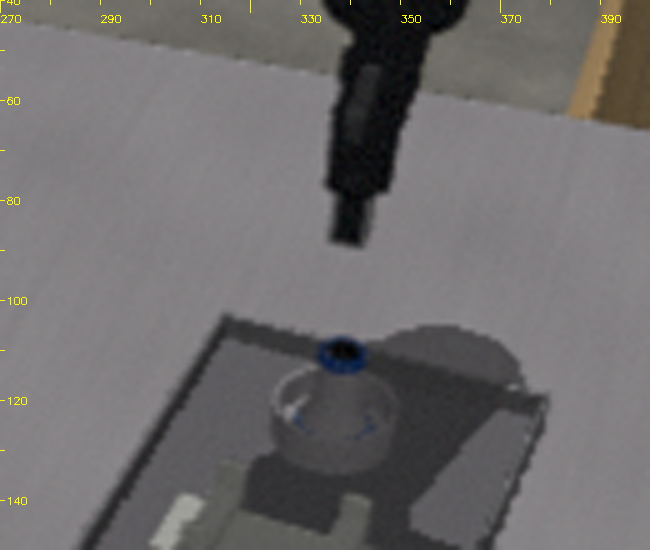

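The nozzle stands upright in the cup with its collar at px (336,110). Last is the worm.

Request:
move_arm(
  motion=[
    {"dp": [6, 1.2, 0], "angular": [0, 0, -2], "grip": 6.0},
    {"dp": [12, 2.4, 0], "angular": [0, 0, -4], "grip": 6.0},
    {"dp": [18, 3.6, 0], "angular": [0, 0, -5.7], "grip": 6.0},
    {"dp": [24, 4.8, 0], "angular": [0, 0, -5.7], "grip": 6.0},
    {"dp": [30, 6, 0], "angular": [0, 0, -5.7], "grip": 6.0},
    {"dp": [36, 7.2, 0], "angular": [0, 0, -5.7], "grip": 6.0},
    {"dp": [41, 8.2, 0], "angular": [0, 0, -5.7], "grip": 6.0},
    {"dp": [42.9, 8.55, 0], "angular": [0, 0, -5.7], "grip": 6.0},
    {"dp": [42.9, 8.55, 4], "angular": [0, 0, -5.7], "grip": 6.0},
    {"dp": [42.9, 8.55, 6], "angular": [0, 0, -5.7], "grip": 6.0},
    {"dp": [42.9, 8.55, 6], "angular": [0, 0, -5.7], "grip": 6.0},
    {"dp": [42.9, 8.55, 6], "angular": [0, 0, -5.7], "grip": 6.0},
  ],
)

```text
t: 24.3
ee_pos: [0.5905, 0.0963, 0.0908]
tcp_rot: [2.108, 2.329, 0.0]
ft_force: [-0.2, 0.2, 1.2]
opening: 0.0601
```

```bash
python3 look.py a18.png side 200 150 140 110 5
```

```text
24.3 [0.5905 0.0963 0.0908] [2.1083 2.3286 0.0002] [-0.1534  0.1585  1.1551] 0.060073731595477915
tcp px (np.float64(258.3700631690797), np.float64(202.36040888545372))
```

View pics/a18.png

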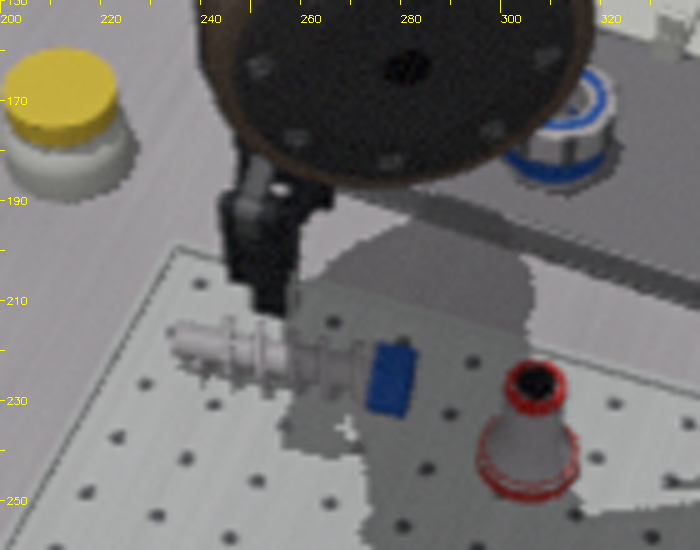

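Request:
move_arm(
  motion=[
    {"dp": [0, 0, 4], "angular": [0, 0, 0], "grip": 6.0},
    {"dp": [0, 0, 6.5], "angular": [0, 0, 0], "grip": 6.0},
    {"dp": [0, 0, 8], "angular": [0, 0, 0], "grip": 6.0},
    {"dp": [0, 0, 8], "angular": [0, 0, 0], "grip": 6.0},
    {"dp": [0, 0, 8], "angular": [0, 0, 0], "grip": 4.0},
    {"dp": [0, 0, 8], "angular": [0, 0, 0], "grip": 2.0},
    {"dp": [0, 0, 8], "angular": [0, 0, 0], "grip": 2.0},
    {"dp": [0, 0, 8], "angular": [0, 0, 0], "grip": 2.0},
    {"dp": [0, 0, 8], "angular": [0, 0, 0], "grip": 2.0},
  ],
)

```text
t: 25.48
ee_pos: [0.5912, 0.097, 0.0119]
tcp_rot: [2.107, 2.329, 0.003]
ft_force: [-1.7, -0.2, 6.4]
opening: 0.0297
```

```bash
python3 look.py a19.png side 200 150 140 110 5
```

```text
25.475 [0.5912 0.097  0.0119] [2.1066 2.3289 0.0034] [-1.6555 -0.2389  6.35  ] 0.029682932156704162
tcp px (np.float64(258.55335195009854), np.float64(223.8816409037305))
```

View pics/a19.png

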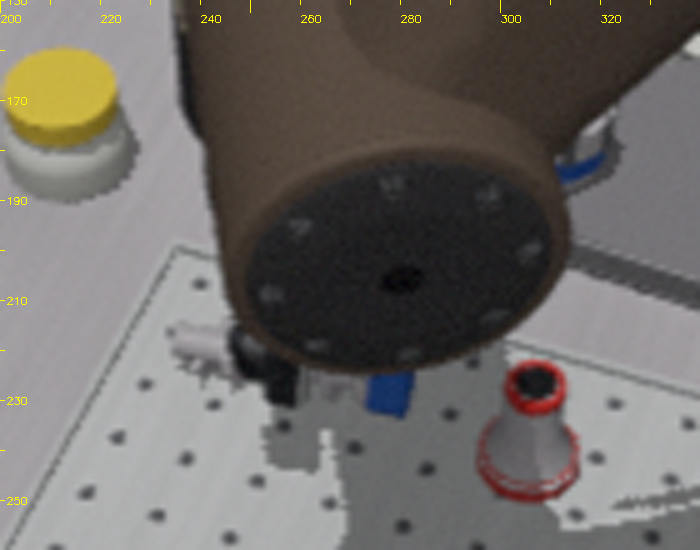

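Request:
move_arm(
  motion=[
    {"dp": [0, 0, -0.3], "angular": [0, 0, 0], "grip": 2.0},
    {"dp": [0, 0, -2], "angular": [0, 0, 0], "grip": 2.0},
    {"dp": [0, 0, -6], "angular": [0, 0, 0], "grip": 2.0},
    {"dp": [0, 0, -10], "angular": [0, 0, 0], "grip": 2.0},
    {"dp": [0, 0, -11], "angular": [0, 0, 0], "grip": 2.0},
    {"dp": [0, 0, -11], "angular": [0, 0, 0], "grip": 2.0},
  ],
)

```text
t: 26.28
ee_pos: [0.5901, 0.0968, 0.1209]
tcp_rot: [2.108, 2.329, 0.002]
ft_force: [0.9, -0.0, -4.5]
opening: 0.0298
```

```bash
python3 look.py a20.png side 200 130 140 110 5; python3 look.py a20t.png top 200 140 110 90 6
```

```text
26.275 [0.5901 0.0968 0.1209] [2.1084 2.3289 0.0022] [ 0.8818 -0.0393 -4.5328] 0.02981318017787357
tcp px (np.float64(258.24222703049657), np.float64(193.69576274616892))
26.325 [0.5894 0.0965 0.1197] [-2.1082 -2.3281  0.0008] [ 0.3289 -0.3243 -3.9013] 0.030203741669148736
tcp px (np.float64(221.08959328797587), np.float64(195.9060689985958))
```

View pics/a20.png

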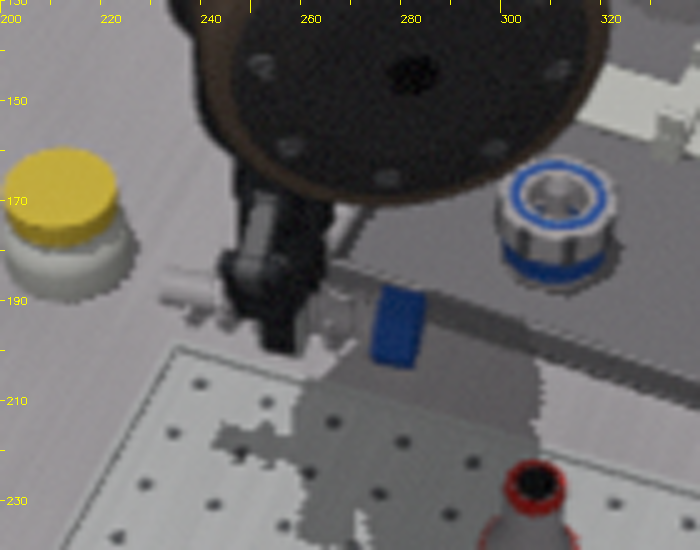

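View pics/a20t.png

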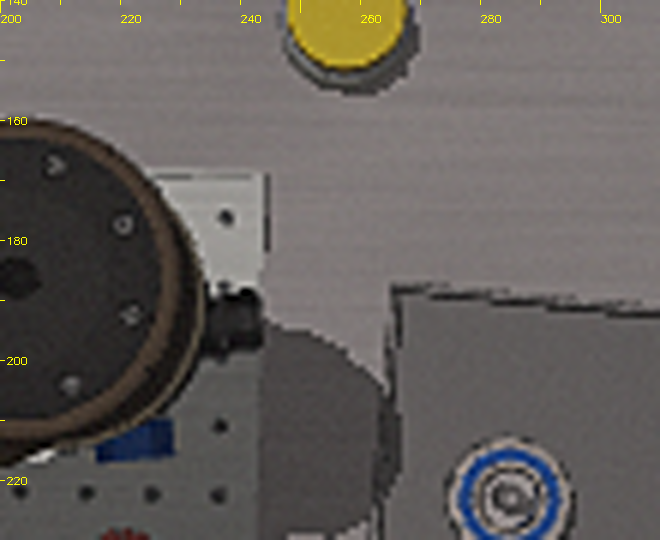

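```bash
python3 - <<'E'
from h import *
for yaw in(.06,.1):
 for pitch in(-.08,0,.08):
  c=np.array([.5905,.0965,.1295]);e=np.array([np.cos(yaw),np.sin(yaw),pitch])*.058
  for q in(c+e,c-e):
    u,v=proj("side",q); print(yaw,pitch,(u-200+.5)*5,(v-130+.5)*5,end=" | ")
  print()
for yaw in(.06,.1):
  c=np.array([.5905,.0965,.02]);e=np.array([np.cos(yaw),np.sin(yaw),0])*.058
  for q in(c+e,c-e):
    u,v=proj("side",q); print("sheet",(u-200+.5)*5,(v-150+.5)*5,end=" | ")
E
```

```text
0.06 -0.08 169.52778457261246 287.43108104157244 | 0.06 -0.08 420.12300056681454 327.7263044912462 | 
0.06 0 168.90982295975434 280.3709573216031 | 0.06 0 419.8341736512606 334.81860324538775 | 
0.06 0.08 168.2874086418255 273.25996207817013 | 0.06 0.08 419.5474656212815 341.85887163562325 | 
0.1 -0.08 167.90539835661917 291.09241978985085 | 0.1 -0.08 421.3888520177278 323.89087026642915 | 
0.1 0 167.28063059295707 284.0343446080651 | 0.1 0 421.0958371345126 330.9858513903798 | 
0.1 0.08 166.65135396945502 276.925332304383 | 0.1 0.08 420.80496841331353 338.0288659424326 | 
sheet 182.40248769135647 334.52273687404556 | sheet 413.5860532789897 388.2445270274826 | sheet 180.92030147689897 338.12331678772455 | sheet 414.756266137166 384.4904654446134 |
```

Request:
move_arm(
  motion=[
    {"dp": [-5, -1.8, 0], "angular": [0, 0, 2], "grip": 2.0},
    {"dp": [-10.5, -3.9, 0], "angular": [0, 0, 5], "grip": 2.0},
    {"dp": [-16, -5.9, 0], "angular": [0, 0, 8], "grip": 2.0},
    {"dp": [-21.5, -8, 0], "angular": [0, 0, 10.6], "grip": 2.0},
    {"dp": [-26.5, -9.8, 0], "angular": [0, 0, 10.6], "grip": 2.0},
    {"dp": [-30.35, -11.2, 0], "angular": [0, 0, 10.6], "grip": 2.0},
    {"dp": [-30.35, -11.2, 0], "angular": [0, 0, 10.6], "grip": 2.0},
    {"dp": [-30.35, -11.2, 3], "angular": [0, 0, 10.6], "grip": 2.0},
    {"dp": [-30.35, -11.2, 4.5], "angular": [0, 0, 10.6], "grip": 2.0},
    {"dp": [-30.35, -11.2, 4.5], "angular": [0, 0, 10.6], "grip": 2.0},
    {"dp": [-30.35, -11.2, 4.5], "angular": [0, 0, 10.6], "grip": 2.0},
  ],
)

```text
t: 27.75
ee_pos: [0.5095, -0.2162, 0.0757]
tcp_rot: [2.313, 2.125, -0.0]
ft_force: [-0.5, -0.1, -3.0]
opening: 0.03
```

```bash
python3 look.py a21.png side 260 70 130 110 6; python3 look.py a21t.png top 270 180 110 90 6
```

```text
27.75 [ 0.5095 -0.2162  0.0757] [ 2.3131  2.1253 -0.    ] [-0.5024 -0.1469 -2.9952] 0.03000098988818616
tcp px (np.float64(326.8338520161769), np.float64(131.65284789262154))
27.8 [ 0.5096 -0.2162  0.076 ] [2.3128 2.1248 0.0009] [ 0.4946  0.4123 -2.4299] 0.029920152724422045
tcp px (np.float64(328.54906069747483), np.float64(225.4445215307634))
```

View pics/a21.png

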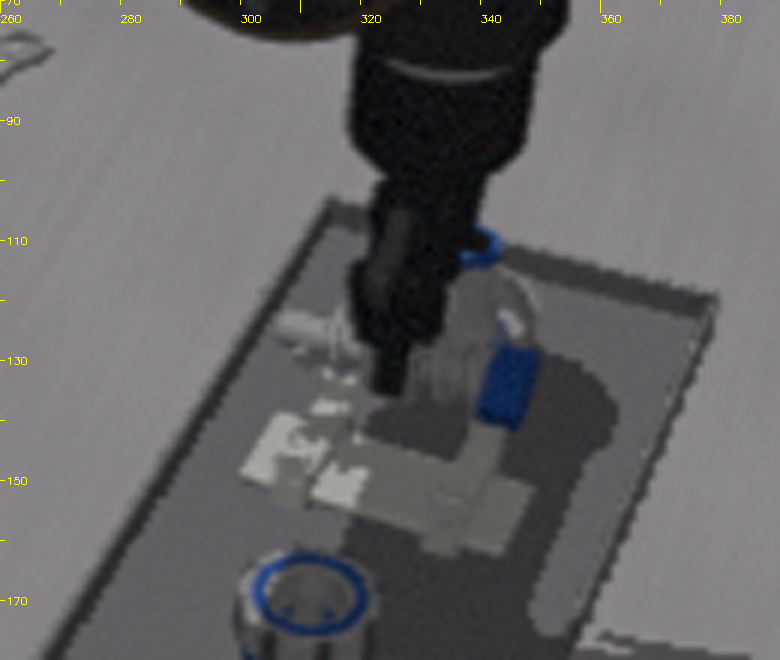

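View pics/a21t.png

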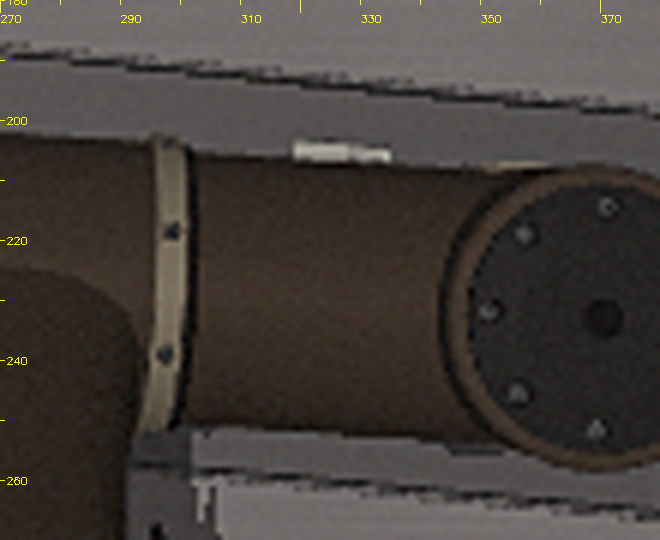

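```bash
python3 - <<'E'
from h import *
for yaw,p in((-.085,0),(-.085,-.05),(-.11,0)):
  for d in(0,.002):
    e=np.array([np.cos(yaw),np.sin(yaw),p]);c=np.array([.5095,-.2162,.085])+d*e
    for q in(c+.058*e,c-.058*e):
      u,v=proj("side",q); print(yaw,p,d,(u-260+.5)*6,(v-70+.5)*6,end=" | ")
    print()
E
```

```text
-0.085 0 0 285.31397130681455 323.2814254621646 | -0.085 0 0 530.3577153013657 391.50741639090927 | 
-0.085 0 0.002 281.21512164502394 322.14020848888055 | -0.085 0 0.002 526.0073741900535 390.2961782325342 | 
-0.085 -0.05 0 284.8839490033049 328.2918316556682 | -0.085 -0.05 0 531.2654557299319 386.45525456381466 | 
-0.085 -0.05 0.002 280.7782679986085 327.32260119768966 | -0.085 -0.05 0.002 526.875365882587 385.41888354803393 | 
-0.11 0 0 286.4947322229168 321.4649889673657 | -0.11 0 0 529.3281567020001 393.4341537308849 | 
-0.11 0 0.002 282.43911351436304 320.2630148500049 | -0.11 0 0.002 525.0106287242595 392.15455689174416 |
```

Request:
move_arm(
  motion=[
    {"dp": [0, 0, 2], "angular": [0, 0, 0], "grip": 2.0},
    {"dp": [0, 0, 3.3], "angular": [0, 0, 0], "grip": 2.0},
    {"dp": [0, 0, 4.1], "angular": [0, 0, 0], "grip": 2.0},
    {"dp": [0, 0, 4.1], "angular": [0, 0, 0], "grip": 2.0},
  ],
)

```text
t: 28.35
ee_pos: [0.5086, -0.2165, 0.0339]
tcp_rot: [-2.314, -2.124, 0.001]
ft_force: [-0.8, 0.2, -3.1]
opening: 0.0298
```

```bash
python3 look.py a22.png side 260 70 130 110 6
```

```text
28.35 [ 0.5086 -0.2165  0.0339] [-2.3138 -2.124   0.0011] [-0.838   0.1908 -3.1398] 0.029788232600608325
tcp px (np.float64(325.62307977176334), np.float64(143.2966704903303))
```

View pics/a22.png

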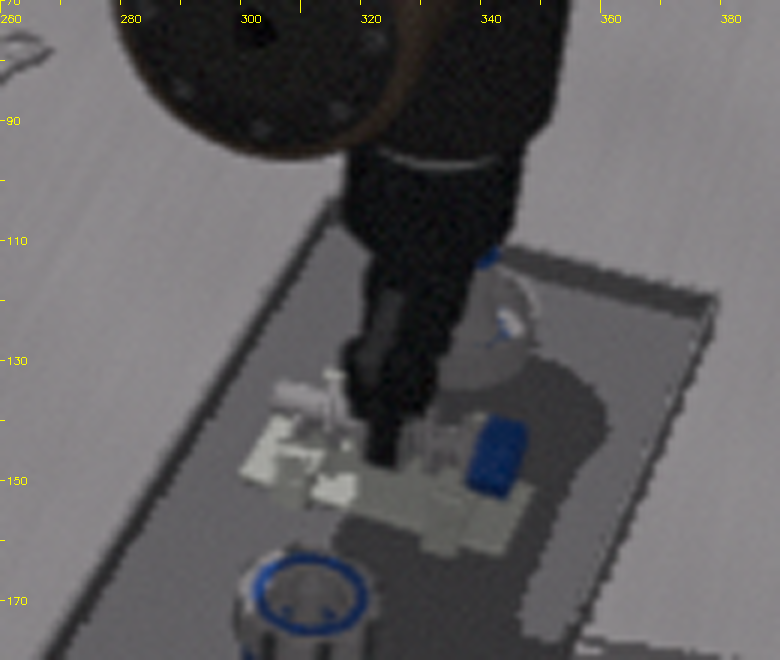

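Request:
move_arm(
  motion=[
    {"dp": [0, 0, 0.2], "angular": [0, 0, 0], "grip": 2.0},
    {"dp": [0, 0, 0.35], "angular": [0, 0, 0], "grip": 2.0},
    {"dp": [0, 0, 0.35], "angular": [0, 0, 0], "grip": 2.0},
  ],
)

```text
t: 28.78
ee_pos: [0.5089, -0.2165, 0.0309]
tcp_rot: [2.314, 2.124, 0.0]
ft_force: [-0.2, 1.0, -3.0]
opening: 0.0301
```

Request:
move_arm(
  motion=[
    {"dp": [0, 0, 0.1], "angular": [0, 0, 0], "grip": 2.0},
    {"dp": [0, 0, 0.2], "angular": [0, 0, 0], "grip": 2.0},
    {"dp": [0, 0, 0.2], "angular": [0, 0, 0], "grip": 2.0},
  ],
)

```text
t: 29.15
ee_pos: [0.5091, -0.2165, 0.0299]
tcp_rot: [2.313, 2.125, 0.0]
ft_force: [-2.8, 2.5, 8.2]
opening: 0.0297
```

Request:
move_arm(
  motion=[
    {"dp": [0, 0, 0.05], "angular": [0, 0, 0], "grip": 2.0},
    {"dp": [0, 0, 0.05], "angular": [0, 0, 0], "grip": 2.9},
    {"dp": [0, 0, 0], "angular": [0, 0, 0], "grip": 3.4},
    {"dp": [0, 0, 0], "angular": [0, 0, 0], "grip": 4.0},
    {"dp": [0, 0, 0], "angular": [0, 0, 0], "grip": 4.8},
    {"dp": [0, 0, 0], "angular": [0, 0, 0], "grip": 4.8},
    {"dp": [0, 0, -2], "angular": [0, 0, 0], "grip": 4.8},
    {"dp": [0, 0, -6], "angular": [0, 0, 0], "grip": 4.8},
    {"dp": [0, 0, -12], "angular": [0, 0, 0], "grip": 4.8},
    {"dp": [0, 0, -18], "angular": [0, 0, 0], "grip": 4.8},
    {"dp": [0, 0, -18], "angular": [0, 0, 0], "grip": 4.8},
  ],
)

```text
t: 30.52
ee_pos: [0.5116, -0.2171, 0.2143]
tcp_rot: [2.308, 2.12, 0.009]
ft_force: [-0.3, 0.7, 0.4]
opening: 0.0481
```

```bash
python3 look.py a23.png side 260 70 130 110 6
```

```text
30.525 [ 0.5116 -0.2171  0.2143] [2.308  2.12   0.0091] [-0.3417  0.6723  0.4124] 0.04805096967665606
tcp px (np.float64(331.7730286648468), np.float64(87.83557698240035))
```

View pics/a23.png

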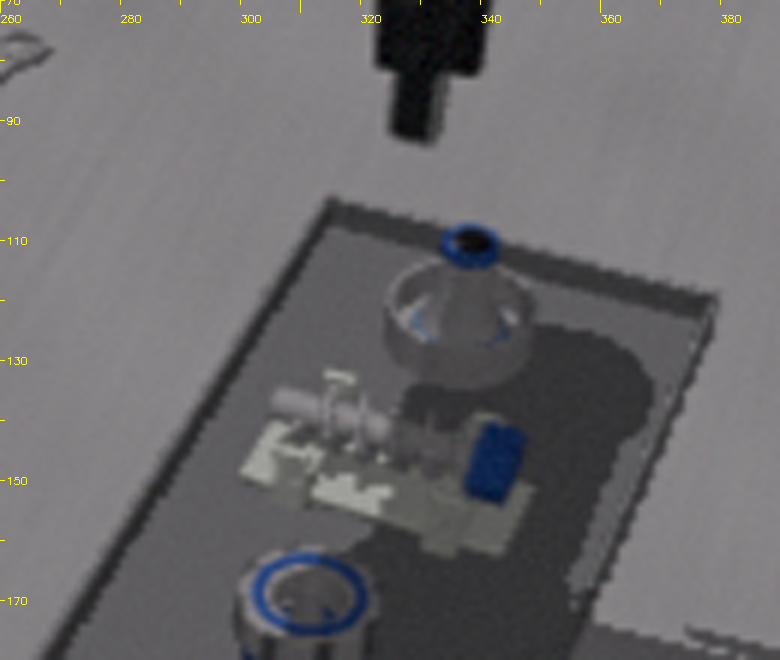

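Request:
move_arm(
  motion=[
    {"dp": [-6, -2, 0], "angular": [0, 0, 0], "grip": 4.8},
    {"dp": [-12, -4, 0], "angular": [0, 0, 0], "grip": 4.8},
    {"dp": [-18, -6, 0], "angular": [0, 0, 0], "grip": 4.8},
    {"dp": [-24, -8, 0], "angular": [0, 0, 0], "grip": 4.8},
    {"dp": [-30, -10, 0], "angular": [0, 0, 0], "grip": 4.8},
    {"dp": [-36, -12, 0], "angular": [0, 0, 0], "grip": 4.8},
    {"dp": [-38, -13, 0], "angular": [0, 0, 0], "grip": 4.8},
    {"dp": [-38, -13, 0], "angular": [0, 0, 0], "grip": 4.8},
    {"dp": [-38, -13, 0], "angular": [0, 0, 0], "grip": 4.8},
    {"dp": [-38, -13, 0], "angular": [0, 0, 0], "grip": 4.8},
  ],
)

```text
t: 31.82
ee_pos: [0.3475, -0.583, 0.2085]
tcp_rot: [-2.313, -2.126, -0.0]
ft_force: [-1.0, -0.2, 0.5]
opening: 0.0483
```

```bash
python3 look.py a24t.png top 255 180 133 90 6;python3 look.py a24b.png top 115 120 160 125 5; python3 look.py a24.png side 170 95 200 150 4
```

```text
31.825 [ 0.3475 -0.583   0.2085] [-2.3126 -2.1256 -0.0002] [-0.997  -0.1846  0.4723] 0.048323350634445913
tcp px (np.float64(477.9943226127907), np.float64(291.5093460017796))
31.875 [ 0.3476 -0.5831  0.2088] [-2.3128 -2.1261 -0.0002] [ 0.5191  0.4219 -0.2979] 0.04763549894900202
tcp px (np.float64(478.0832611959802), np.float64(291.4698842262336))
31.925 [ 0.3476 -0.5832  0.209 ] [2.3127 2.1259 0.0002] [-0.2177  0.6153 -0.2216] 0.04796200145211138
tcp px (np.float64(416.5733999985555), np.float64(32.240661036042496))
```

View pics/a24t.png

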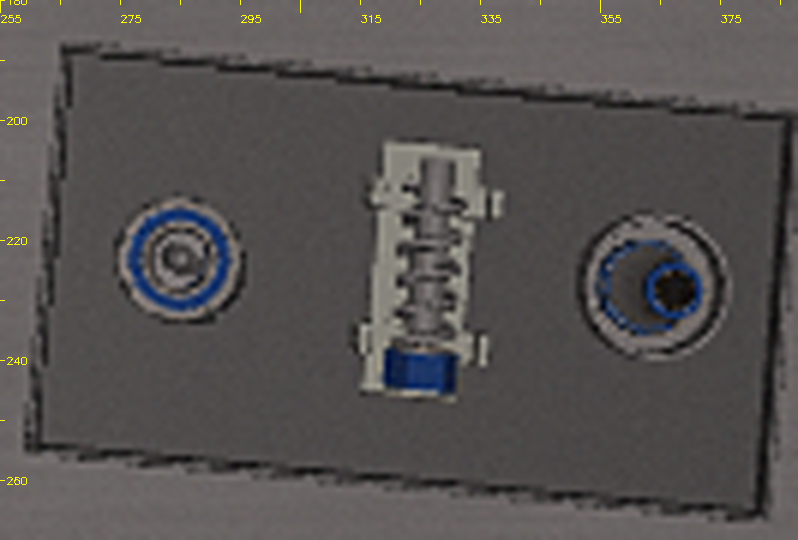

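View pics/a24b.png

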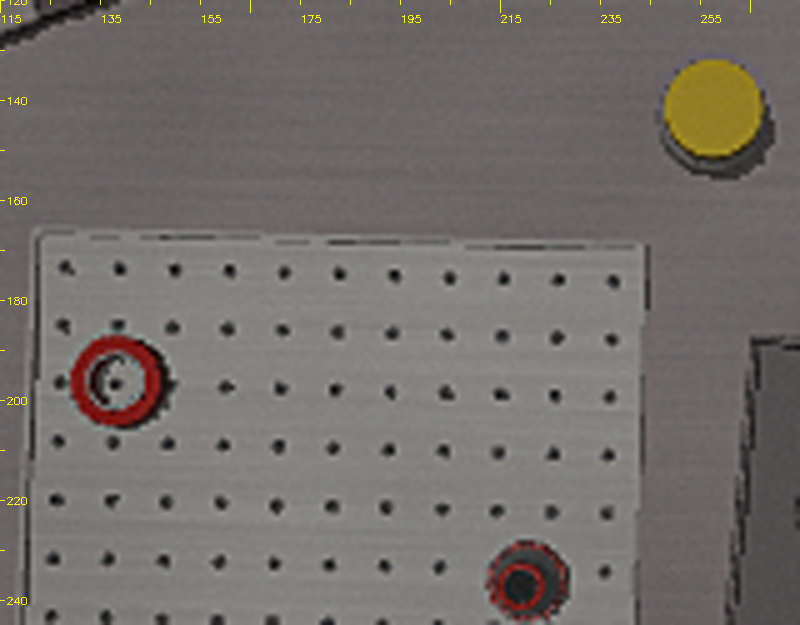

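View pics/a24.png

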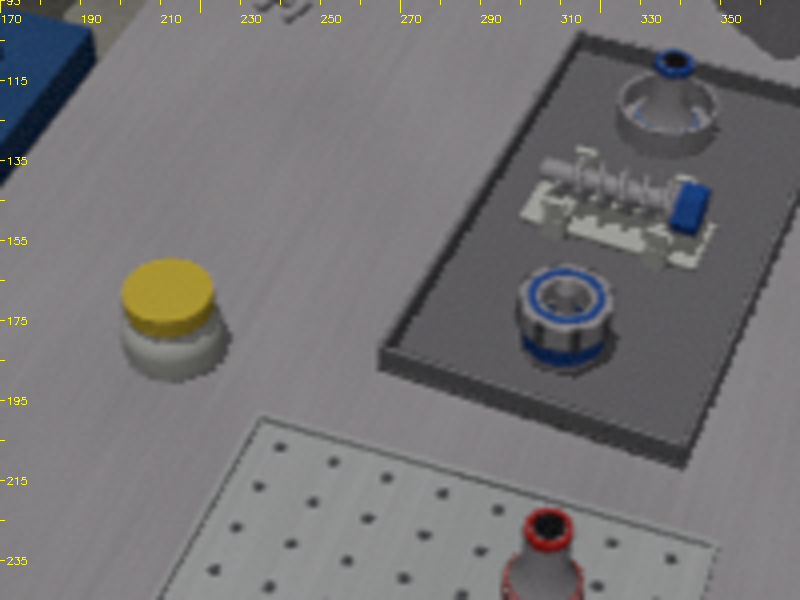

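```bash
python3 - <<'E'
from h import *
np.set_printoptions(precision=4,suppress=True)
P=lambda x,y,z:ray("top",255+(x+.5)/6-.5,180+(y+.5)/6-.5,z)
print("nut",P(181,260,.05),"vs .515 -.0895")
a,b=P(438,156,.04),P(421,394,.04);d=a-b
print("worm",(a+b)/2,np.arctan2(d[1],d[0]),np.linalg.norm(d),"rack",P(421,270,.01),-.088)
print("noz",P(675,290,.068),"cup .505 -.332")
E
```

```text
nut [ 0.5145 -0.0899  0.05  ] vs .515 -.0895
worm [ 0.5088 -0.2156  0.04  ] -0.06393595405395298 0.11961369772149898 rack [ 0.5103 -0.2165  0.01  ] -0.088
noz [ 0.5039 -0.3316  0.068 ] cup .505 -.332
```

```bash
python3 -c "
from station import ctrl; print(ctrl.sign_off())"
```

```text
the job is handed in; nothing more can be done
None
```

All four blue parts are packed in the kit tray and the job was handed in at about 32 s of the 112 s limit. Each part was lowered until the force reading showed contact before I let go. After the last release I moved the arm clear, so it was touching nothing.

My last checks, from the final pictures:

| Part | Final position | Holder position |
|---|---|---|
| Nut, on the die ring at the spindle | (0.5145, -0.090) | (0.515, -0.0895) |
| Nozzle, upright in the cup | (0.504, -0.332) | (0.505, -0.332) |
| Worm, in both saddles | (0.509, -0.216), yaw about -0.064 rad | (0.510, -0.2165), yaw -0.088 rad |

- **Die ring:** I saw it lying flat on the spindle base before the nut went on. After that only its lower edge was visible, so I did not measure its centre again.
- **Parts to be left alone:** the red die, red nozzle and grease tub look undisturbed in the final pictures; I did not measure them again.
- **Small disagreements:** the opening readings with a part in the grip were 2 to 4 mm below the part's diameter. The worm measured 119.6 mm long in the picture, against 116 mm. I did not measure the final heights directly; the contact heights when placing and the side view agree with every part being fully seated.

No check failed.

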